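# Spread a batch of brass blanks over the drying insert

## Robot

A 7-joint arm with a two-finger parallel gripper is mounted at the origin on the work surface. World frame = base frame: x ahead of the robot, y to its left, z up, the work surface at z = 0. Lengths are in m, angles in rad, forces in N, time in s.
With the tool pointing down it reaches from about 0.4 to 0.85 m from the base axis. Payload 4.5 kg.
Tool frame: the origin (TCP) lies between the finger pads; the fingertips stand r.tip_reach ahead of it and the grasp point (between the pads) lies 3 mm ahead of it (r.tip_reach is the distance from the TCP to the fingertips, in m); z points along the fingers, y is the line along which they close (so a half turn about z gives the same grasp; the last joint's range is limited). The gripper opens to 88 mm and grips with 3 to 60 N. Pads are 18 mm wide; open, the fingers measure 123 mm over their backs; the gripper's body (75 mm by 187 mm) begins 45 mm behind the grasp point.
Start: joints at [-1.083, 0.689, -0.195, 1.565, 0.157, 0.902, -0.215], TCP at [0.274, 0.562, 0.261] pointing down, gripper open.
Joint ranges: [-3.01, 3.01], [-0.46, 2.08], [-1.47, 1.51], [0.13, 2.56], [-1, 4.14], [0.04, 2.09], [-2.66, 2.66]. Speed limits (rad/s): [2.57, 2.57, 3.14, 3.14, 3.14, 3.14, 3.14].

## Interface

Orientations are given as a unit quaternion [x, y, z, w].
In Python, from plant import r gives the robot as it stands.
- The arm moves only by the tool step_arm, never from a script. Its argument "motion" is a list of rows, each an object with "dp": the shift along the tool's x, y, z in mm, a list of three; "twist": the turn, a rotation vector about the tool's x, y, z in rad, a list of three; "hand": the opening, from -1 (shut) to 1 (fully open). In form: [{"dp": [dx, dy, dz], "twist": [rx, ry, rz], "hand": hand}, ...]. A call has 1 to 5 rows; each row is the pose to reach, as a shift and turn from the pose commanded when the call began, along the tool's axes at that moment; what a row does not reach only later rows make up. A row lasts 1/8 s, in which the tool goes at most 62.5 mm and 10.7 degrees, less where a joint would pass 70% of its speed; a pose out of reach is approached as far as the arm can. A call with a gripper value outside its range is refused whole. The fingers move at their own pace and stop on an object; "force" is the grip in N (left out, the last holds). Time passes only in rows, so rows that repeat a pose let the fingers close. It gives the time, the measured TCP pose, the force, the opening and the grip force at its end, in the units of the state.
- r.get_state(): the state, without advancing time (a new reading comes with each control period).
- r.snapshot(name): name is "scene" or "top" or "wrist"; returns a dict with "pixels" (420x560x3 uint8, red, green, blue), "depth" (420x560 float32, m along the optical axis (not along the pixel's ray), 0 where there is no reading), "fx", "fy", "cx", "cy" (pixels), "D" ([k1, k2, p1, p2, k3] as OpenCV has them; the pictures are not rectified), "xyz" and "orientation" of the camera in the world; the wrist camera has in their place "mount" (4x4, takes a point from camera to tool coordinates, whose origin is the TCP and whose axes are the flange's). Camera axes: x right, y down, z forward; pixel columns grow to the right and rows downward; lengths in m; the calibration is good to about 2 mm. A picture is of the moment at which its call begins: read the wrist's pose just before it.
- r.finish_job(): hands the job in; it is judged then, once.
Trained networks look in the newest picture that a camera, given by its name, has taken for a name from the list of things; names that differ only in an ending like _2 or _b are one class to them, and where a whole thing is asked for, a point or a joint stands for the part that bears it (a point fixed in the world has none). Each returns a list of dicts, best first, with "score" (0 to 1); they miss things now and then, are a little off and sometimes report something else, mostly with a low value. They report only what shows in the picture. A call takes as long as a camera call. They do not tell look-alikes from the thing itself.
- r.search_frame(camera, thing): "at" ([x, y, z] in m, in the coordinates of the camera as it stood for that picture, good to about 4 mm: the middle of the surface that is visible of it).
The state is a dict: "clock": time; "q": joint angles; "qd": joint speeds; "joint_torque": joint torques, N m; "tool_pos": TCP position; "eef_rot": TCP orientation; "contact_force": force on the tool from outside, world axes, zero at the start; "moment": the same for the moment, N m; "opening": opening from 0.0 (shut) to 1.0 (fully open); "finger_force": force on a finger pad.
Only numpy, scipy, OpenCV 4.12 (cv2) and the standard library are available. Lean on these libraries where they do the work, as an engineer would, in place of code of your own. Each camera call takes 0.05 s, during which the arm holds its last target. There are 200 camera calls.

## Task

Seat the ribbed aluminium insert flat and square, fully down in the pocket of the blue tray, and put the brass blanks lying about on the bench into the shaker scoop with the others. Then take the scoop by its black fin and shake every blank out over the insert, spread so that all lie on the insert, not heaped on one another, and none of its four bays is left empty; finish by setting the empty scoop down level, square and in the middle of its rubber mat, facing the way it lay. A blank that lands badly may be put right with the fingers; leave the other tools, the can and the die block where they are.

Things in the scene. Friction and masses are not known exactly. Their poses are not given: they have to be found in the camera images.
- nest: the blue plastic tray, fixed to the bench: 116 (x) by 232 (y) by 34 mm high, with a rectangular pocket 90 (x) by 206 (y) mm open at the top, its floor 6 mm above the bench. Origin at the centre of the underside, z up, long side along y
- insert: the loose aluminium insert: a flat plate 84 (x) by 200 (y) by 4 mm, 350 g. Three ribs across its full width (along x) part it into four bays in a row along y: the tall middle rib at y = 0, and thin ribs 3 mm thick at y = -49 and +49 mm, tops 14 mm above the underside. It fits the pocket either way round, 3 mm to spare each side. Origin at the centre of its underside
- insert_rib (a point): the place to grip the insert: a point on its tall middle rib, 22 mm above the insert's underside; the rib is 84 mm long (insert x), 12 mm thick (insert y), its top 30 mm above the underside
- mat: a black rubber mat fixed to the bench, 160 (x) by 130 (y) by 4 mm, where the shaker scoop belongs. Origin at the centre of its underside
- shaker: the shaker scoop, a steel channel 130 mm long (x), 52 wide, 44 high (60 behind x = 8), about 250 g; inside 46 mm wide, sides and the end at +x closed. Its flat floor is 4 mm thick. Blanks slide out by themselves once the mouth is tipped down by some 27 to 36 degrees; shaken along x they creep on from some 12 degrees. Origin at the centre of its underside
- shaker_mouth (a point): the open end of the scoop, where blanks come out (it starts facing the robot): the middle of the floor's edge, at x = -65, z = 4 mm of the scoop
- shaker_fin (a point): the scoop's handle: a point on the black fin on its roof, at x = -15, z = 62 mm of the scoop. The fin is 44 mm long (scoop x), 12 mm thick (scoop y), and reaches from 44 to 80 mm above the scoop's underside
- shaker_top (a point): the middle of the loading opening in the scoop's top, at x = +35, z = 60 mm of the scoop: 54 (x) by 46 (y) mm, blanks are dropped in here; the floor is 56 mm below it. The rest of the top is roofed
- blank1: a brass blank (terminal fitting): a 17 mm square flange 8 mm thick with a round stub of diameter 12 mm on both faces, 17 mm long in all along its z; 30 g. Origin at its centre (8.5 mm above what it stands on when upright), z along the stubs, x and y square to the flange's sides. At the start in the shaker scoop
- blank2: a brass blank (terminal fitting): a 17 mm square flange 8 mm thick with a round stub of diameter 12 mm on both faces, 17 mm long in all along its z; 30 g. Origin at its centre (8.5 mm above what it stands on when upright), z along the stubs, x and y square to the flange's sides. At the start in the shaker scoop
- blank3: a brass blank (terminal fitting): a 17 mm square flange 8 mm thick with a round stub of diameter 12 mm on both faces, 17 mm long in all along its z; 30 g. Origin at its centre (8.5 mm above what it stands on when upright), z along the stubs, x and y square to the flange's sides. At the start in the shaker scoop
- blank4: a brass blank (terminal fitting): a 17 mm square flange 8 mm thick with a round stub of diameter 12 mm on both faces, 17 mm long in all along its z; 30 g. Origin at its centre (8.5 mm above what it stands on when upright), z along the stubs, x and y square to the flange's sides. At the start loose on the bench, or absent
- blank5: a brass blank (terminal fitting): a 17 mm square flange 8 mm thick with a round stub of diameter 12 mm on both faces, 17 mm long in all along its z; 30 g. Origin at its centre (8.5 mm above what it stands on when upright), z along the stubs, x and y square to the flange's sides. At the start loose on the bench, or absent
- blank6: a brass blank (terminal fitting): a 17 mm square flange 8 mm thick with a round stub of diameter 12 mm on both faces, 17 mm long in all along its z; 30 g. Origin at its centre (8.5 mm above what it stands on when upright), z along the stubs, x and y square to the flange's sides. At the start loose on the bench, or absent
- blank7: a brass blank (terminal fitting): a 17 mm square flange 8 mm thick with a round stub of diameter 12 mm on both faces, 17 mm long in all along its z; 30 g. Origin at its centre (8.5 mm above what it stands on when upright), z along the stubs, x and y square to the flange's sides. At the start loose on the bench, or absent
- blank8: a brass blank (terminal fitting): a 17 mm square flange 8 mm thick with a round stub of diameter 12 mm on both faces, 17 mm long in all along its z; 30 g. Origin at its centre (8.5 mm above what it stands on when upright), z along the stubs, x and y square to the flange's sides. At the start loose on the bench, or absent
- blank9: a brass blank (terminal fitting): a 17 mm square flange 8 mm thick with a round stub of diameter 12 mm on both faces, 17 mm long in all along its z; 30 g. Origin at its centre (8.5 mm above what it stands on when upright), z along the stubs, x and y square to the flange's sides. At the start loose on the bench, or absent
- die_block: a dark steel block 60 x 45 x 40 mm on the bench, to be left alone. Origin at the centre of its underside
- wrench: a steel wrench 200 mm long lying on the bench, to be left alone
- oil_can: an upright can, 56 mm across and 130 mm tall, to be left alone. Origin at the centre of its underside
- screwdriver: a screwdriver lying on the bench, to be left alone
Things that resemble listed ones, but are neither listed nor needed, are in the scene too. What is shaped like the shaker but red is not meant. What is shaped like the insert but green is not meant.

How it is judged:
On the way, in this order (a step that is already met when the one before it is completed fails the run):
1. the insert is seated in the blue tray and every blank is in the shaker scoop (horizontal distance between insert and nest below 0.006 m and z of insert in the frame of nest below 0.0085 m and angle between the x axis of insert and the x axis of nest, either way round below 0.06 rad and angle between insert's own z axis and vertical below 0.03 rad and x of blank1 in the frame of shaker between -0.068 and 0.066 m and y of blank1 in the frame of shaker between -0.026 and 0.026 m and z of blank1 in the frame of shaker between 0 and 0.062 m and x of blank2 in the frame of shaker between -0.068 and 0.066 m and y of blank2 in the frame of shaker between -0.026 and 0.026 m and z of blank2 in the frame of shaker between 0 and 0.062 m and x of blank3 in the frame of shaker between -0.068 and 0.066 m and y of blank3 in the frame of shaker between -0.026 and 0.026 m and z of blank3 in the frame of shaker between 0 and 0.062 m and x of blank4 in the frame of shaker between -0.068 and 0.066 m and y of blank4 in the frame of shaker between -0.026 and 0.026 m and z of blank4 in the frame of shaker between 0 and 0.062 m and x of blank5 in the frame of shaker between -0.068 and 0.066 m and y of blank5 in the frame of shaker between -0.026 and 0.026 m and z of blank5 in the frame of shaker between 0 and 0.062 m and x of blank6 in the frame of shaker between -0.068 and 0.066 m and y of blank6 in the frame of shaker between -0.026 and 0.026 m and z of blank6 in the frame of shaker between 0 and 0.062 m and x of blank7 in the frame of shaker between -0.068 and 0.066 m and y of blank7 in the frame of shaker between -0.026 and 0.026 m and z of blank7 in the frame of shaker between 0 and 0.062 m and x of blank8 in the frame of shaker between -0.068 and 0.066 m and y of blank8 in the frame of shaker between -0.026 and 0.026 m and z of blank8 in the frame of shaker between 0 and 0.062 m and x of blank9 in the frame of shaker between -0.068 and 0.066 m and y of blank9 in the frame of shaker between -0.026 and 0.026 m and z of blank9 in the frame of shaker between 0 and 0.062 m), for 0.2 s.
2. every blank is out of the scoop while the scoop is still held up over the blue tray (z of shaker in the frame of nest above 0.035 m and horizontal distance between shaker and nest below 0.22 m and (x of blank1 in the frame of shaker below -0.066 m or z of blank1 in the frame of shaker below 0 m or z of blank1 in the frame of shaker above 0.07 m) and (x of blank2 in the frame of shaker below -0.066 m or z of blank2 in the frame of shaker below 0 m or z of blank2 in the frame of shaker above 0.07 m) and (x of blank3 in the frame of shaker below -0.066 m or z of blank3 in the frame of shaker below 0 m or z of blank3 in the frame of shaker above 0.07 m) and (x of blank4 in the frame of shaker below -0.066 m or z of blank4 in the frame of shaker below 0 m or z of blank4 in the frame of shaker above 0.07 m) and (x of blank5 in the frame of shaker below -0.066 m or z of blank5 in the frame of shaker below 0 m or z of blank5 in the frame of shaker above 0.07 m) and (x of blank6 in the frame of shaker below -0.066 m or z of blank6 in the frame of shaker below 0 m or z of blank6 in the frame of shaker above 0.07 m) and (x of blank7 in the frame of shaker below -0.066 m or z of blank7 in the frame of shaker below 0 m or z of blank7 in the frame of shaker above 0.07 m) and (x of blank8 in the frame of shaker below -0.066 m or z of blank8 in the frame of shaker below 0 m or z of blank8 in the frame of shaker above 0.07 m) and (x of blank9 in the frame of shaker below -0.066 m or z of blank9 in the frame of shaker below 0 m or z of blank9 in the frame of shaker above 0.07 m)), for 0.1 s.
At the end, for the whole second after the job is handed in: insert seated (6 mm, 0.06 rad, flat to 0.03 rad, under 2.5 mm off the pocket floor); each blank still on it, centre under 28 mm above its underside, so not on another; a blank or more in each bay; scoop level on the mat within 30 mm and 0.35 rad, mouth as before; all released (horizontal distance between insert and nest below 0.006 m and z of insert in the frame of nest below 0.0085 m and angle between the x axis of insert and the x axis of nest, either way round below 0.06 rad and angle between insert's own z axis and vertical below 0.03 rad and x of blank1 in the frame of insert between -0.045 and 0.045 m and y of blank1 in the frame of insert between -0.104 and 0.104 m and z of blank1 in the frame of insert between 0 and 0.028 m and linear speed of each of blank1, blank2, blank3, blank4, blank5, blank6, blank7, blank8, blank9 below 0.03 m/s and x of blank2 in the frame of insert between -0.045 and 0.045 m and y of blank2 in the frame of insert between -0.104 and 0.104 m and z of blank2 in the frame of insert between 0 and 0.028 m and x of blank3 in the frame of insert between -0.045 and 0.045 m and y of blank3 in the frame of insert between -0.104 and 0.104 m and z of blank3 in the frame of insert between 0 and 0.028 m and x of blank4 in the frame of insert between -0.045 and 0.045 m and y of blank4 in the frame of insert between -0.104 and 0.104 m and z of blank4 in the frame of insert between 0 and 0.028 m and x of blank5 in the frame of insert between -0.045 and 0.045 m and y of blank5 in the frame of insert between -0.104 and 0.104 m and z of blank5 in the frame of insert between 0 and 0.028 m and x of blank6 in the frame of insert between -0.045 and 0.045 m and y of blank6 in the frame of insert between -0.104 and 0.104 m and z of blank6 in the frame of insert between 0 and 0.028 m and x of blank7 in the frame of insert between -0.045 and 0.045 m and y of blank7 in the frame of insert between -0.104 and 0.104 m and z of blank7 in the frame of insert between 0 and 0.028 m and x of blank8 in the frame of insert between -0.045 and 0.045 m and y of blank8 in the frame of insert between -0.104 and 0.104 m and z of blank8 in the frame of insert between 0 and 0.028 m and x of blank9 in the frame of insert between -0.045 and 0.045 m and y of blank9 in the frame of insert between -0.104 and 0.104 m and z of blank9 in the frame of insert between 0 and 0.028 m and (y of blank1 in the frame of insert between -0.104 and -0.051 m or y of blank2 in the frame of insert between -0.104 and -0.051 m or y of blank3 in the frame of insert between -0.104 and -0.051 m or y of blank4 in the frame of insert between -0.104 and -0.051 m or y of blank5 in the frame of insert between -0.104 and -0.051 m or y of blank6 in the frame of insert between -0.104 and -0.051 m or y of blank7 in the frame of insert between -0.104 and -0.051 m or y of blank8 in the frame of insert between -0.104 and -0.051 m or y of blank9 in the frame of insert between -0.104 and -0.051 m) and (y of blank1 in the frame of insert between -0.047 and -0.003 m or y of blank2 in the frame of insert between -0.047 and -0.003 m or y of blank3 in the frame of insert between -0.047 and -0.003 m or y of blank4 in the frame of insert between -0.047 and -0.003 m or y of blank5 in the frame of insert between -0.047 and -0.003 m or y of blank6 in the frame of insert between -0.047 and -0.003 m or y of blank7 in the frame of insert between -0.047 and -0.003 m or y of blank8 in the frame of insert between -0.047 and -0.003 m or y of blank9 in the frame of insert between -0.047 and -0.003 m) and (y of blank1 in the frame of insert between 0.003 and 0.047 m or y of blank2 in the frame of insert between 0.003 and 0.047 m or y of blank3 in the frame of insert between 0.003 and 0.047 m or y of blank4 in the frame of insert between 0.003 and 0.047 m or y of blank5 in the frame of insert between 0.003 and 0.047 m or y of blank6 in the frame of insert between 0.003 and 0.047 m or y of blank7 in the frame of insert between 0.003 and 0.047 m or y of blank8 in the frame of insert between 0.003 and 0.047 m or y of blank9 in the frame of insert between 0.003 and 0.047 m) and (y of blank1 in the frame of insert between 0.051 and 0.104 m or y of blank2 in the frame of insert between 0.051 and 0.104 m or y of blank3 in the frame of insert between 0.051 and 0.104 m or y of blank4 in the frame of insert between 0.051 and 0.104 m or y of blank5 in the frame of insert between 0.051 and 0.104 m or y of blank6 in the frame of insert between 0.051 and 0.104 m or y of blank7 in the frame of insert between 0.051 and 0.104 m or y of blank8 in the frame of insert between 0.051 and 0.104 m or y of blank9 in the frame of insert between 0.051 and 0.104 m) and horizontal distance between shaker and mat below 0.03 m and z of shaker in the frame of mat below 0.009 m and angle between shaker's own z axis and vertical below 0.06 rad and angle between the x axis of shaker and the x axis of mat, either way round below 0.35 rad and x of shaker_mouth in the frame of mat below 0 m and linear speed of shaker below 0.02 m/s); the robot touches nothing.
It fails at once if the die block, wrench, can or screwdriver is moved more than 30 mm (distance of any of die_block, wrench, oil_can, screwdriver from where it was at the start of the episode above 0.03 m).
Of blank4, blank5, blank6, blank7, blank8, blank9 only 4 to 6 are there at a start; the rules pass over those that are not, and their reading is None.
At some moment in a run one of insert, blank4, blank5, blank6, blank7, blank8, blank9 may be knocked a few centimetres aside while the robot is not near it.
Once in a run the grip may slacken for a moment while it holds something.
It also fails if it takes over 210 s, if anything falls off the work surface, if the arm or the gripper's body presses on something with over 40 N, if the wrist force passes 120 N, or if a joint passes its speed limit or range.

## Working session

There is one attempt and no reset: what is moved stays moved. The work goes in short steps, Python scripts to look and compute and a tool call to move; the robot and the scene stay as the last step left them, time stands still between calls to the robot, and variables do not carry over. Pictures are saved under pics/ and viewed, at most 14 in all, crops included, and the job is handed in when it is done.

Besides the shell and the picture viewer there is one more tool, called after "Call:" by a JSON object that holds its "op" and its "data". step_arm: Moves the arm, as the interface text tells. Its arguments: {"type":"object","properties":{"motion":{"type":"array"},"force":{"type":"number"}},"required":["motion"]}

```bash
ls; mkdir -p pics; cat > h.py <<'E'
import numpy as np, cv2
from scipy.spatial.transform import Rotation as R
from plant import r
def cam(name):
    st=r.get_state(); s=r.snapshot(name)
    if 'mount' in s:
        T=np.eye(4);T[:3,:3]=R.from_quat(st['eef_rot']).as_matrix();T[:3,3]=st['tool_pos'];T=T@np.array(s['mount'])
    else:
        T=np.eye(4);o=np.array(s['orientation']);T[:3,:3]=o if o.shape==(3,3) else R.from_quat(o).as_matrix();T[:3,3]=s['xyz']
    s['T']=T;return s
def cloud(s):
    K=np.array([[s['fx'],0,s['cx']],[0,s['fy'],s['cy']],[0,0,1.]])
    v,u=np.mgrid[:420,:560]
    p=cv2.undistortPoints(np.stack([u,v],-1).reshape(-1,1,2).astype(float),K,np.array(s['D'],float)).reshape(420,560,2)
    d=s['depth'][...,None]
    P=np.concatenate([p*d,d],-1)
    return P@s['T'][:3,:3].T+s['T'][:3,3]
def save(s,n): cv2.imwrite('pics/'+n,cv2.cvtColor(s['pixels'],cv2.COLOR_RGB2BGR))
def find(s,name,thing,minscore=0.2):
    return [(round(d['score'],2),(s['T'][:3,:3]@np.array(d['at'])+s['T'][:3,3]).round(4).tolist()) for d in r.search_frame(name,thing) if d['score']>=minscore]
E
python3 - <<'E'
from h import *
st=r.get_state();print({k:np.round(v,3).tolist() for k,v in st.items()},r.tip_reach)
for n in ['scene','top']:
    s=cam(n);save(s,n+'0.png');print(n,s['T'].round(3).tolist(),s['fx'])
    for t in ['nest','insert','insert_rib','mat','shaker','shaker_fin','shaker_mouth','shaker_top','blank4','die_block','oil_can','wrench','screwdriver']: print(t,find(s,n,t))
E
```

```text
pics
{'clock': 0.0, 'q': [-1.083, 0.69, -0.194, 1.566, 0.157, 0.902, -0.215], 'qd': [-0.0, -0.001, -0.001, -0.002, 0.001, -0.0, -0.002], 'joint_torque': [0.0, -52.757, -1.267, -15.342, -0.053, 0.007, 0.0], 'tool_pos': [0.274, 0.561, 0.26], 'eef_rot': [0.225, 0.974, -0.001, -0.0], 'contact_force': [-0.444, 0.251, -0.486], 'moment': [-0.004, -0.021, 0.0], 'finger_force': 0.0, 'opening': 0.997} 0.022
scene [[0.172, 0.546, -0.82, 1.251], [0.985, -0.093, 0.145, -0.11], [0.003, -0.833, -0.554, 0.594], [0.0, 0.0, 0.0, 1.0]] 386.7035228564605
nest [(0.58, [0.5768, 0.2334, 0.0137])]
insert [(0.91, [0.2438, 0.2601, 0.0029]), (0.59, [0.4992, -0.0459, 0.0045]), (0.59, [0.5178, 0.4372, 0.0811])]
insert_rib [(0.97, [0.4992, -0.0471, 0.0057]), (0.61, [0.2427, 0.2545, 0.0024]), (0.33, [0.5662, -0.2036, 0.0427])]
mat [(0.89, [0.5356, -0.2473, -0.0028]), (0.27, [0.5638, -0.2047, 0.0447])]
shaker [(0.83, [0.3501, -0.0677, 0.0381]), (0.68, [0.5611, -0.2074, 0.0453]), (0.6, [0.6625, -0.0429, 0.0098])]
shaker_fin [(0.96, [0.3513, -0.0694, 0.0383]), (0.73, [0.5668, -0.2053, 0.0477])]
shaker_mouth [(0.88, [
[... 964 characters left out ...]
.4069, 0.2833, 0.0413])]
shaker_fin [(0.66, [0.5226, -0.2056, 0.0467]), (0.66, [0.3387, -0.0687, 0.0449])]
shaker_mouth [(0.69, [0.5269, -0.2054, 0.0473]), (0.68, [0.3423, -0.0729, 0.0482])]
shaker_top [(0.86, [0.3399, -0.0662, 0.0446]), (0.78, [0.5268, -0.206, 0.0479]), (0.2, [0.6459, -0.4311, 0.0232])]
blank4 [(0.48, [0.3881, -0.3207, 0.0119]), (0.47, [0.3806, -0.1875, 0.0112]), (0.43, [0.6603, -0.0505, 0.0108]), (0.43, [0.6578, -0.2271, 0.0124])]
die_block [(0.6, [0.4072, 0.2856, 0.0403])]
oil_can [(0.92, [0.4935, 0.4323, 0.1151])]
wrench [(0.81, [0.4581, -0.3929, 0.0078]), (0.5, [0.6493, -0.4289, 0.0208])]
screwdriver [(0.79, [0.6441, -0.4316, 0.0208]), (0.63, [0.4986, -0.2312, 0.0042])]
```

View pics/top0.png

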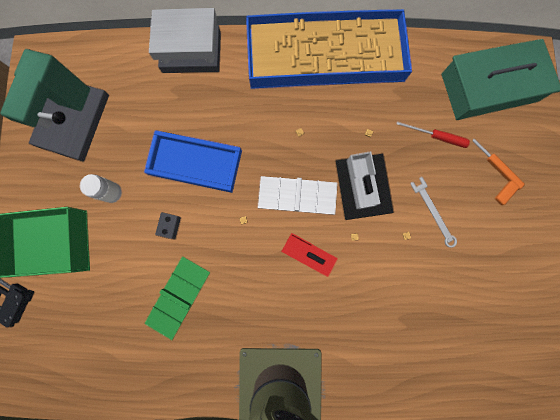

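View pics/scene0.png

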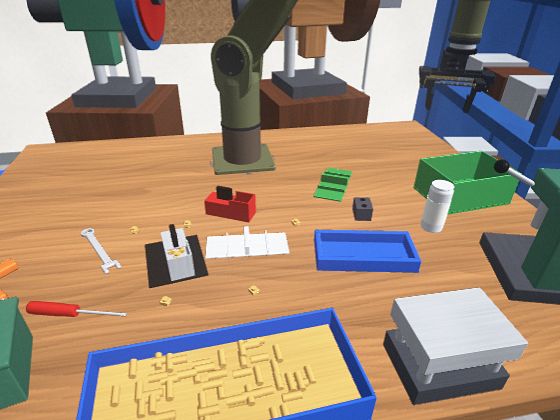

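```bash
cat >> h.py <<'E'
def rect(P,m,label,minarea=5):
    "min-area rects (world xy) of connected components of mask m"
    n,l=cv2.connectedComponents(m.astype(np.uint8))
    out=[]
    for i in range(1,n):
        q=P[l==i]
        if len(q)<minarea: continue
        (c,wh,a)=cv2.minAreaRect(q[:,:2].astype(np.float32)*1000)
        if wh[0]<wh[1]: a+=90; wh=wh[::-1]
        a=(a+90)%180-90
        v,u=np.argwhere(l==i).mean(0)
        out.append((label,len(q),np.round(c,1).tolist(),np.round(wh,1).tolist(),'longaxis deg',round(a,1),'zmed/max',np.round([np.median(q[:,2])*1000,q[:,2].max()*1000],1).tolist(),'px',int(u),int(v)))
    return out
def masks(s):
    h=cv2.cvtColor(s['pixels'],cv2.COLOR_RGB2HSV);return h[...,0].astype(int),h[...,1].astype(int),h[...,2].astype(int)
E
python3 - <<'E'
from h import *
s=cam('top');P=cloud(s);H,S,V=masks(s)
ok=(P[...,0]>.15)&(P[...,0]<.8)&(abs(P[...,1])<.6)&(s['depth']>0)
for x in rect(P,ok&(H>105)&(H<130)&(S>120),'blue',50): print(x)
for x in rect(P,ok&(S<60)&(V>100)&(P[...,2]<.05),'silver',100): print(x)
for x in rect(P,ok&(V<60),'black',30): print(x)
for x in rect(P,ok&(H>15)&(H<32)&(S>90)&(V>170),'brass',8): print(x)
print(np.std(P[300:320,350:400,2]),P[300:320,350:400,2].mean())
E
```

```text
('blue', 1271, [789.7, -76.7], [319.5, 20.1], 'longaxis deg', -89.9, 'zmed/max', [41.7, 69.4], 'px', 305, 79)
('blue', 4028, [582.4, 233.7], [244.0, 123.4], 'longaxis deg', 78.7, 'zmed/max', [7.7, 40.3], 'px', 193, 160)
('silver', 916, [526.5, -212.9], [129.1, 66.3], 'longaxis deg', 11.2, 'zmed/max', [42.7, 50.0], 'px', 362, 182)
('silver', 2490, [493.4, -42.5], [200.5, 85.2], 'longaxis deg', 85.5, 'zmed/max', [4.3, 34.3], 'px', 297, 194)
('silver', 568, [449.2, -403.2], [200.3, 40.2], 'longaxis deg', 29.6, 'zmed/max', [7.0, 12.0], 'px', 433, 211)
('black', 1890, [709.4, 570.1], [165.2, 72.5], 'longaxis deg', -21.2, 'zmed/max', [169.5, 228.8], 'px', 57, 91)
('black', 50, [789.4, -557.1], [82.9, 5.7], 'longaxis deg', -78.4, 'zmed/max', [127.2, 132.8], 'px', 501, 72)
('black', 453, [674.5, 504.1], [196.0, 7.5], 'longaxis deg', -17.3, 'zmed/max', [20.7, 36.6], 'px', 93, 126)
('black', 210, [712.7, -532.9], [136.6, 9.1], 'longaxis deg', -76.4, 'zmed/max', [43.5, 100.2], 'px', 484, 110)
('black', 137, [660.6, 519.1], [140.4, 27.4], 'longaxis deg', 51.1, 'zmed/max', [248.2, 256.6], 'px', 5
[... 655 characters left out ...]
, 296)
('black', 85, [194.8, 241.4], [24.8, 6.7], 'longaxis deg', 63.3, 'zmed/max', [690.9, 704.8], 'px', 14, 418)
('brass', 41, [660.4, -47.5], [20.7, 17.1], 'longaxis deg', 22.4, 'zmed/max', [13.8, 20.3], 'px', 299, 131)
('brass', 41, [658.1, -229.4], [16.9, 16.4], 'longaxis deg', 63.8, 'zmed/max', [14.5, 19.9], 'px', 368, 132)
('brass', 43, [427.4, 96.9], [17.5, 16.2], 'longaxis deg', 19.2, 'zmed/max', [13.9, 21.3], 'px', 243, 219)
('brass', 47, [385.7, -188.0], [21.2, 16.1], 'longaxis deg', -79.3, 'zmed/max', [13.6, 19.9], 'px', 354, 236)
('brass', 45, [389.0, -324.3], [21.0, 16.9], 'longaxis deg', -77.7, 'zmed/max', [12.9, 22.8], 'px', 406, 235)
0.05644045588091766 0.0032137819506101568
```

```bash
cat >> h.py <<'E'
def plan(*wps, cur=None):
    """wps: (x,y,z mm, tool-y yaw deg[, tilt]) -> chained dp,twist per call from the measured (or given) pose"""
    st=r.get_state()
    p=np.array(st['tool_pos'])*1000;o=R.from_quat(st['eef_rot'])
    for i,w in enumerate(wps):
        y=np.deg2rad(w[3]);Y=np.array([np.cos(y),np.sin(y),0]);Z=np.array([0,0,-1.]);X=np.cross(Y,Z)
        t=R.from_matrix(np.stack([X,Y,Z],1))
        dp=o.inv().apply(np.array(w[:3])-p);tw=(o.inv()*t).as_rotvec()
        n=max(np.linalg.norm(dp)/62.5,np.rad2deg(np.linalg.norm(tw))/10.7)
        print('dp',dp.round(1).tolist(),'twist',tw.round(3).tolist(),'rows>=',round(n,1));p=np.array(w[:3],float);o=t
E
python3 - <<'E'
from h import *
s=cam('wrist');print(np.array(s['mount']).round(3).tolist(),s['fx'])
plan((540,234,300,78.7),(460,-42,300,85.5))
E
```

```text
[[-0.0, -0.948, -0.319, 0.083], [1.0, -0.0, -0.001, 0.0], [0.001, -0.319, 0.948, -0.124], [0.0, 0.0, 0.0, 1.0]] 311.69391934154754
dp [-382.8, -178.0, -39.3] twist [0.0, -0.0, -0.257] rows>= 6.8
dp [24.4, -286.3, 0.0] twist [0.0, 0.0, -0.119] rows>= 4.6
```

Call:
{"op": "step_arm", "data": {"motion": [{"dp":[-383,-178,-39],"twist":[0,0,-0.257],"hand":-0.1},{"dp":[-383,-178,-39],"twist":[0,0,-0.257],"hand":-0.1},{"dp":[-383,-178,-39],"twist":[0,0,-0.257],"hand":-0.1},{"dp":[-383,-178,-39],"twist":[0,0,-0.257],"hand":-0.1},{"dp":[-383,-178,-39],"twist":[0,0,-0.257],"hand":-0.1}]}}

```text
clock: 2.12
tool_pos: [0.4713, 0.3186, 0.2898]
eef_rot: [0.098, 0.995, 0.0, 0.0]
contact_force: [0.5, 0.8, 0.3]
opening: 0.464
finger_force: 0.0
```

```bash
python3 -c "
from h import *
plan((540,234,300,78.7),(460,-42,300,85.5))"
```

```text
dp [-83.9, -69.5, -10.2] twist [0.0, 0.0, 0.0] rows>= 1.8
dp [24.4, -286.3, 0.0] twist [0.0, 0.0, -0.119] rows>= 4.6
```

Call:
{"op": "step_arm", "data": {"motion": [{"dp":[-84,-69,-10],"twist":[0,0,0],"hand":-0.1},{"dp":[-84,-69,-10],"twist":[0,0,0],"hand":-0.1},{"dp":[-84,-69,-10],"twist":[0,0,0],"hand":-0.1},{"dp":[-84,-69,-10],"twist":[0,0,0],"hand":-0.1}]}}

```text
clock: 2.62
tool_pos: [0.5385, 0.2368, 0.2994]
eef_rot: [0.098, 0.995, 0.0, -0.0]
contact_force: [-0.5, 0.3, -0.2]
opening: 0.45
finger_force: 0.0
```

```bash
python3 - <<'E'
from h import *
s=cam('wrist');save(s,'w1.png');P=cloud(s);H,S,V=masks(s)
ok=(P[...,0]>.15)&(P[...,0]<.8)&(s['depth']>0)
for x in rect(P,ok&(H>105)&(H<130)&(S>120),'blue',200): print(x)
for x in rect(P,ok&(H>105)&(H<130)&(S>120)&(P[...,2]>.028),'bluetop',200): print(x)
for x in rect(P,ok&(H>105)&(H<130)&(S>120)&(P[...,2]<.012),'bluefloor',200): print(x)
print(r.get_state()['tool_pos'])
E
```

```text
('blue', 14878, [578.6, 229.5], [229.6, 115.3], 'longaxis deg', 78.2, 'zmed/max', [7.2, 37.1], 'px', 280, 202)
('blue', 454, [669.1, 2.2], [500.0, 45.2], 'longaxis deg', -53.5, 'zmed/max', [44.1, 366.4], 'px', 69, 376)
('bluetop', 4712, [578.6, 229.5], [229.6, 115.3], 'longaxis deg', 78.2, 'zmed/max', [33.9, 37.1], 'px', 281, 201)
('bluetop', 329, [665.3, 7.6], [485.8, 36.9], 'longaxis deg', -52.3, 'zmed/max', [52.3, 366.4], 'px', 69, 379)
('bluefloor', 8814, [582.2, 228.8], [207.6, 86.5], 'longaxis deg', 78.2, 'zmed/max', [6.3, 12.0], 'px', 280, 202)
[0.53798551 0.23759594 0.29944049]
```

Call:
{"op": "step_arm", "data": {"motion": [{"dp":[24,-286,0],"twist":[0,0,-0.119],"hand":-0.1},{"dp":[24,-286,0],"twist":[0,0,-0.119],"hand":-0.1},{"dp":[24,-286,0],"twist":[0,0,-0.119],"hand":-0.1},{"dp":[24,-286,0],"twist":[0,0,-0.119],"hand":-0.1},{"dp":[24,-286,0],"twist":[0,0,-0.119],"hand":-0.1}]}}

```text
clock: 3.3
tool_pos: [0.458, -0.0411, 0.2995]
eef_rot: [0.039, 0.999, -0.0, -0.0]
contact_force: [0.4, 1.7, 0.7]
opening: 0.453
finger_force: 0.0
```

Call:
{"op": "step_arm", "data": {"motion": [{"dp":[0,0,0],"twist":[0,0,0],"hand":-0.1},{"dp":[0,0,0],"twist":[0,0,0],"hand":-0.1}]}}

```text
clock: 3.55
tool_pos: [0.4599, -0.0377, 0.2997]
eef_rot: [0.037, 0.999, 0.001, 0.0]
contact_force: [0.3, 0.9, 0.2]
opening: 0.451
finger_force: 0.0
```

```bash
python3 - <<'E'
from h import *
s=cam('wrist');save(s,'w2.png');P=cloud(s);H,S,V=masks(s)
ok=(P[...,0]>.15)&(P[...,0]<.8)&(s['depth']>0)
for x in rect(P,ok&(S<60)&(V>100)&(P[...,2]<.05),'silver',200): print(x)
for x in rect(P,ok&(S<60)&(V>100)&(P[...,2]>.022)&(P[...,2]<.04),'silvertop',100): print(x)
for x in rect(P,ok&(V<60),'black',100): print(x)
for x in rect(P,ok&(H>15)&(H<32)&(S>90)&(V>170),'brass',40): print(x)
print(r.get_state()['tool_pos'])
E
```

```text
('silver', 1434, [471.7, -395.9], [157.8, 44.5], 'longaxis deg', 33.3, 'zmed/max', [7.2, 10.7], 'px', 38, 198)
('silver', 8437, [499.1, -42.5], [202.6, 96.0], 'longaxis deg', 85.4, 'zmed/max', [4.4, 32.3], 'px', 278, 193)
('silver', 3750, [528.8, -221.7], [130.5, 82.0], 'longaxis deg', 10.4, 'zmed/max', [40.0, 50.0], 'px', 161, 226)
('silvertop', 546, [492.7, -41.4], [82.5, 10.9], 'longaxis deg', -4.6, 'zmed/max', [30.2, 32.3], 'px', 278, 197)
('silvertop', 520, [521.4, -182.4], [129.5, 3.4], 'longaxis deg', 11.2, 'zmed/max', [31.4, 40.0], 'px', 176, 224)
('silvertop', 245, [579.5, -215.0], [49.0, 23.9], 'longaxis deg', 49.4, 'zmed/max', [30.9, 39.9], 'px', 161, 265)
('black', 439, [334.4, -82.3], [42.1, 9.8], 'longaxis deg', 61.3, 'zmed/max', [80.4, 82.8], 'px', 227, 67)
('black', 869, [406.0, 266.3], [56.3, 4.6], 'longaxis deg', -12.4, 'zmed/max', [23.9, 40.5], 'px', 516, 114)
('black', 50607, [499.3, -111.8], [340.3, 159.5], 'longaxis deg', -79.7, 'zmed/max', [358.7, 381.1], 'px', 263, 339)
('brass', 49, [312.3, 269.4], [51.8, 2.6], 'longaxis deg', -29.3, 'zmed/max', [0.5, 2.0], 'px', 515, 38)
('brass', 235, [386.1, -190.0], [23.7, 19.4], 'longaxis deg', -84.0, 'zmed/max', [13.1, 19.7], 'px', 160, 124)
('brass', 241, [389.7, -327.1], [28.6, 20.2], 'longaxis deg', -80.5, 'zmed/max', [13.1, 19.0], 'px', 62, 136)
('brass', 206, [428.7, 99.7], [21.8, 20.9], 'longaxis deg', -72.1, 'zmed/max', [13.2, 19.3], 'px', 381, 139)
('brass', 135, [663.7, -47.5], [26.0, 22.9], 'longaxis deg', 25.7, 'zmed/max', [13.2, 19.7], 'px', 284, 298)
('brass', 352, [435.5, -62.7], [13.1, 1.9], 'longaxis deg', -5.2, 'zmed/max', [361.4, 364.3], 'px', 177, 349)
('brass', 64, [439.3, -9.4], [8.8, 1.2], 'longaxis deg', -7.1, 'zmed/max', [363.2, 364.4], 'px', 387, 358)
[ 0.46003181 -0.03738     0.29963998]
```

```bash
python3 - <<'E'
from h import *
plan((492.7,-41.4,80,85.4),(492.7,-41.4,30,85.4),(492.7,-41.4,120,85.4),(578.6,229.5,140,78.2))
E
```

```text
dp [-32.7, -1.9, 219.7] twist [0.001, 0.001, 0.006] rows>= 3.6
dp [0.0, 0.0, 50.0] twist [0.0, 0.0, 0.0] rows>= 0.8
dp [0.0, 0.0, -90.0] twist [0.0, 0.0, 0.0] rows>= 1.4
dp [-63.9, 276.9, -20.0] twist [0.0, 0.0, 0.126] rows>= 4.6
```

View pics/w2.png

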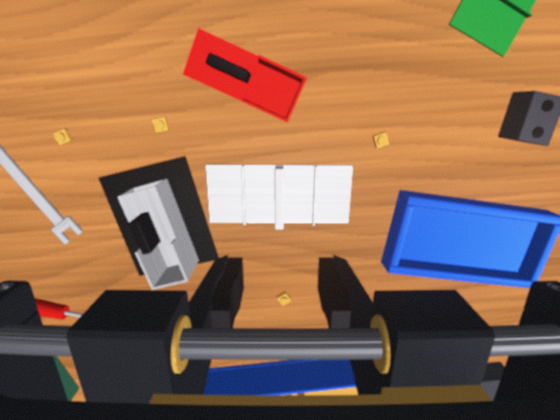

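Call:
{"op": "step_arm", "data": {"motion": [{"dp":[-33,-2,220],"twist":[0,0,0.006],"hand":-0.1},{"dp":[-33,-2,220],"twist":[0,0,0.006],"hand":-0.1},{"dp":[-33,-2,220],"twist":[0,0,0.006],"hand":-0.1},{"dp":[-33,-2,220],"twist":[0,0,0.006],"hand":-0.1},{"dp":[-33,-2,220],"twist":[0,0,0.006],"hand":-0.1}]}}

```text
clock: 4.22
tool_pos: [0.4917, -0.0419, 0.0773]
eef_rot: [0.04, 0.999, 0.0, -0.002]
contact_force: [-0.0, 0.0, 0.2]
opening: 0.45
finger_force: 0.0
```

Call:
{"op": "step_arm", "data": {"motion": [{"dp":[0,0,25],"twist":[0,0,0],"hand":-0.1},{"dp":[0,0,45],"twist":[0,0,0],"hand":-0.1},{"dp":[0,0,50],"twist":[0,0,0],"hand":-0.1},{"dp":[0,0,50],"twist":[0,0,0],"hand":-0.1}]}}

```text
clock: 4.72
tool_pos: [0.493, -0.0436, 0.0305]
eef_rot: [0.042, 0.999, 0.0, 0.001]
contact_force: [-0.6, 0.2, -0.3]
opening: 0.45
finger_force: 0.0
```

Call:
{"op": "step_arm", "data": {"motion": [{"dp":[0,0,0],"twist":[0,0,0],"hand":-1},{"dp":[0,0,0],"twist":[0,0,0],"hand":-1},{"dp":[0,0,0],"twist":[0,0,0],"hand":-1},{"dp":[0,0,0],"twist":[0,0,0],"hand":-1}], "force": 35}}

```text
clock: 5.22
tool_pos: [0.4928, -0.0435, 0.0299]
eef_rot: [0.041, 0.999, 0.001, 0.001]
contact_force: [0.5, 2.0, 5.8]
opening: 0.133
finger_force: 35.0
```

Call:
{"op": "step_arm", "data": {"motion": [{"dp":[0,0,-40],"twist":[0,0,0],"hand":-1},{"dp":[0,0,-90],"twist":[0,0,0],"hand":-1},{"dp":[0,0,-110],"twist":[0,0,0],"hand":-1},{"dp":[0,0,-110],"twist":[0,0,0],"hand":-1}]}}

```text
clock: 5.72
tool_pos: [0.4926, -0.0448, 0.1402]
eef_rot: [0.042, 0.999, -0.0, 0.001]
contact_force: [1.1, -0.9, -3.6]
opening: 0.135
finger_force: 35.0
```

```bash
python3 - <<'E'
from h import *
plan((578.6,229.5,140,78.2),(578.6,229.5,70,78.2),(578.6,229.5,37,78.2))
E
```

```text
dp [-62.4, 280.6, 0.3] twist [0.0, 0.002, 0.121] rows>= 4.6
dp [0.0, 0.0, 70.0] twist [0.0, 0.0, 0.0] rows>= 1.1
dp [0.0, 0.0, 33.0] twist [0.0, 0.0, 0.0] rows>= 0.5
```

Call:
{"op": "step_arm", "data": {"motion": [{"dp":[-10,40,0],"twist":[0,0,0.02],"hand":-1},{"dp":[-21,95,0],"twist":[0,0,0.04],"hand":-1},{"dp":[-33,150,0],"twist":[0,0,0.06],"hand":-1},{"dp":[-45,205,0],"twist":[0,0,0.08],"hand":-1},{"dp":[-56,250,0],"twist":[0,0,0.1],"hand":-1}]}}

```text
clock: 6.35
tool_pos: [0.5681, 0.2023, 0.1371]
eef_rot: [0.091, 0.996, -0.001, -0.001]
contact_force: [0.4, -0.3, -3.6]
opening: 0.132
finger_force: 35.0
```

Call:
{"op": "step_arm", "data": {"motion": [{"dp":[-5,23,0],"twist":[0,0,0.01],"hand":-1},{"dp":[-7,31,0],"twist":[0,0,0.021],"hand":-1},{"dp":[-7,31,0],"twist":[0,0,0.021],"hand":-1},{"dp":[-7,31,0],"twist":[0,0,0.021],"hand":-1}]}}

```text
clock: 6.85
tool_pos: [0.5811, 0.227, 0.1388]
eef_rot: [0.103, 0.995, -0.001, -0.001]
contact_force: [-0.4, 0.4, -2.3]
opening: 0.133
finger_force: 35.0
```

```bash
python3 - <<'E'
from h import *
st=r.get_state()
s=cam('wrist');save(s,'w3.png');P=cloud(s);H,S,V=masks(s)
ok=(P[...,0]>.15)&(P[...,0]<.8)&(s['depth']>0)
for x in rect(P,ok&(H>105)&(H<130)&(S>120)&(P[...,2]>.028)&(P[...,2]<.05),'bluetop',200): print(x)
for x in rect(P,ok&(S<60)&(V>100)&(P[...,2]>.08)&(P[...,2]<.17),'insert',200): print(x)
for x in rect(P,ok&(S<60)&(V>100)&(P[...,2]>.105)&(P[...,2]<.118),'plate',200): print(x)
for x in rect(P,ok&(S<60)&(V>100)&(P[...,2]>.12)&(P[...,2]<.128),'thinribs',20): print(x)
for x in rect(P,ok&(S<60)&(V>100)&(P[...,2]>.133)&(P[...,2]<.145),'rib',20): print(x)
print(st['tool_pos'],st['eef_rot'],st['opening'])
plan((578.6,229.5,140,78.2))
E
```

```text
('bluetop', 6763, [542.1, 237.2], [230.2, 40.9], 'longaxis deg', 78.5, 'zmed/max', [34.0, 36.7], 'px', 283, 153)
('insert', 36524, [580.4, 226.9], [200.4, 81.9], 'longaxis deg', 78.1, 'zmed/max', [113.3, 159.3], 'px', 279, 245)
('plate', 31500, [580.4, 226.9], [200.4, 81.9], 'longaxis deg', 78.1, 'zmed/max', [113.2, 118.0], 'px', 279, 243)
('thinribs', 688, [555.0, 182.4], [49.7, 3.7], 'longaxis deg', -11.8, 'zmed/max', [123.0, 125.1], 'px', 181, 243)
('thinribs', 85, [541.5, 235.4], [11.8, 2.3], 'longaxis deg', 78.1, 'zmed/max', [124.2, 128.0], 'px', 279, 201)
('thinribs', 647, [574.6, 278.1], [49.0, 3.7], 'longaxis deg', -11.9, 'zmed/max', [122.6, 124.6], 'px', 377, 243)
('rib', 3146, [570.2, 229.4], [60.8, 12.1], 'longaxis deg', -11.8, 'zmed/max', [139.0, 141.1], 'px', 280, 266)
('rib', 131, [619.8, 219.0], [11.8, 4.8], 'longaxis deg', 77.3, 'zmed/max', [138.9, 140.0], 'px', 280, 361)
[0.5811094  0.22704974 0.13876501] [ 1.03130157e-01  9.94666871e-01 -1.24943328e-03 -6.52657171e-04] 0.13275805462148416
dp [3.1, 1.7, -1.0] twist [-0.002, -0.001, -0.001] rows>= 0.1
```

View pics/w3.png

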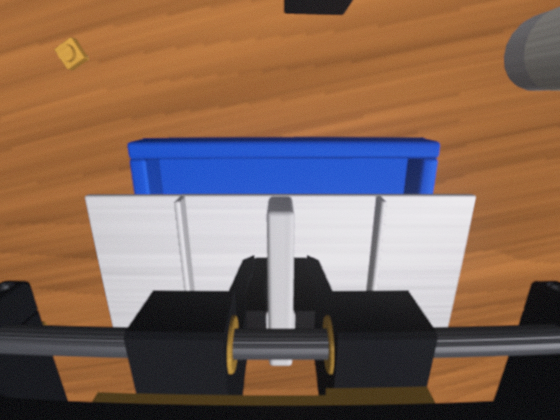

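Call:
{"op": "step_arm", "data": {"motion": [{"dp":[2.2,2.3,0],"twist":[0,0,-0.003],"hand":-1},{"dp":[2.2,2.3,30],"twist":[0,0,-0.003],"hand":-1},{"dp":[2.2,2.3,60],"twist":[0,0,-0.003],"hand":-1},{"dp":[2.2,2.3,70],"twist":[0,0,-0.003],"hand":-1},{"dp":[2.2,2.3,70],"twist":[0,0,-0.003],"hand":-1}]}}

```text
clock: 7.52
tool_pos: [0.5797, 0.232, 0.0693]
eef_rot: [0.101, 0.995, -0.0, -0.0]
contact_force: [-0.3, -0.5, -2.9]
opening: 0.131
finger_force: 35.0
```

Call:
{"op": "step_arm", "data": {"motion": [{"dp":[0,0,10],"twist":[0,0,0],"hand":-1},{"dp":[0,0,20],"twist":[0,0,0],"hand":-1},{"dp":[0,0,28],"twist":[0,0,0],"hand":-1},{"dp":[0,0,31],"twist":[0,0,0],"hand":-1},{"dp":[0,0,31],"twist":[0,0,0],"hand":-1}]}}

```text
clock: 8.15
tool_pos: [0.5816, 0.2318, 0.0476]
eef_rot: [0.101, 0.995, 0.0, 0.003]
contact_force: [-16.2, -9.3, 63.1]
opening: 0.154
finger_force: 49.5
```

Call:
{"op": "step_arm", "data": {"motion": [{"dp":[0,0,-20],"twist":[0,0,0],"hand":-1},{"dp":[0,0,-40],"twist":[0,0,0],"hand":-1},{"dp":[0,0,-50],"twist":[0,0,0],"hand":-1},{"dp":[0,0,-50],"twist":[0,0,0],"hand":-1}]}}

```text
clock: 8.65
tool_pos: [0.5801, 0.2323, 0.0886]
eef_rot: [0.101, 0.995, 0.0, 0.0]
contact_force: [0.2, -0.6, -4.5]
opening: 0.135
finger_force: 34.7
```

```bash
python3 - <<'E'
from h import *
for k in range(2):
    st=r.get_state();z=st['tool_pos'][2]-.030
    s=cam('wrist');P=cloud(s);H,S,V=masks(s)
    ok=(P[...,0]>.15)&(P[...,0]<.8)&(s['depth']>0)
    for x in rect(P,ok&(H>105)&(H<130)&(S>120)&(P[...,2]>.028)&(P[...,2]<.05),'bluetop',300): print(x)
    for x in rect(P,ok&(S<60)&(V>100)&(P[...,2]>z-.01)&(P[...,2]<z+.045),'insert',300): print(x)
    for x in rect(P,ok&(S<60)&(V>100)&(P[...,2]>z-.003)&(P[...,2]<z+.009),'plate',300): print(x)
    print(st['tool_pos'],st['eef_rot'],st['opening'],st['contact_force'])
save(s,'w4.png')
q=P[ok&(S<60)&(V>100)&(P[...,2]>z-.003)&(P[...,2]<z+.009)];A=np.c_[q[:,:2],np.ones(len(q))];print(np.linalg.lstsq(A,q[:,2],rcond=None)[0])
E
```

```text
('bluetop', 9607, [534.7, 238.6], [230.1, 25.1], 'longaxis deg', 78.2, 'zmed/max', [34.1, 36.5], 'px', 275, 164)
('insert', 36968, [579.1, 232.5], [201.0, 81.8], 'longaxis deg', 78.5, 'zmed/max', [64.7, 98.8], 'px', 281, 245)
('plate', 31704, [579.1, 232.5], [201.0, 81.8], 'longaxis deg', 78.5, 'zmed/max', [64.4, 67.6], 'px', 282, 243)
[0.58011304 0.23225503 0.08857231] [1.00723859e-01 9.94914370e-01 2.45778162e-04 2.00159333e-04] 0.13466337850923676 [ 0.19613955 -0.61647429 -4.48238235]
('bluetop', 9613, [534.3, 238.6], [231.3, 24.5], 'longaxis deg', 78.2, 'zmed/max', [34.0, 37.0], 'px', 276, 165)
('insert', 36994, [578.4, 232.2], [200.4, 81.9], 'longaxis deg', 78.6, 'zmed/max', [64.0, 97.3], 'px', 281, 245)
('plate', 31723, [578.4, 232.2], [200.4, 81.9], 'longaxis deg', 78.6, 'zmed/max', [63.8, 66.9], 'px', 282, 243)
[0.57965295 0.23201757 0.08790499] [ 1.00720638e-01  9.94914679e-01 -1.20176486e-04 -3.46460318e-04] 0.13531351252892382 [ 0.0810056  -0.2951346  -3.60769137]
[-0.00321759  0.01251878  0.06261113]
```

View pics/w4.png

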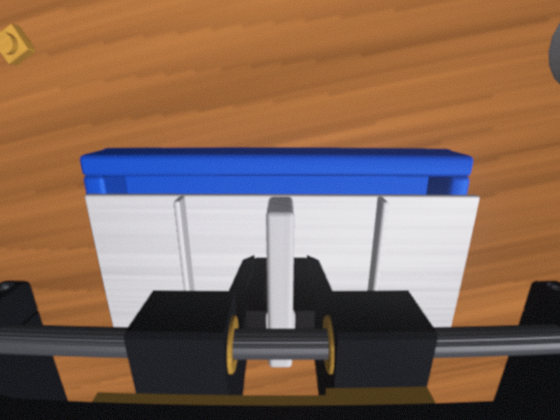

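Call:
{"op": "step_arm", "data": {"motion": [{"dp":[-1,-2.9,0],"twist":[0,0,0.005],"hand":-1},{"dp":[-1,-2.9,0],"twist":[0,0,0.005],"hand":-1},{"dp":[-1,-2.9,0],"twist":[0,0,0.005],"hand":-1}]}}

```text
clock: 9.12
tool_pos: [0.5802, 0.2289, 0.0881]
eef_rot: [0.103, 0.995, -0.0, -0.0]
contact_force: [0.4, 0.1, -2.8]
opening: 0.135
finger_force: 34.7
```

```bash
cat >> h.py <<'E'
def fit():
    "offset insert->nest along tool x,y from rim ends and plate, wrist view"
    st=r.get_state();z=st['tool_pos'][2]-.030
    s=cam('wrist');P=cloud(s);H,S,V=masks(s)
    ok=(P[...,0]>.15)&(P[...,0]<.8)&(s['depth']>0)
    o=R.from_quat(st['eef_rot'])
    b=max(rect(P,ok&(H>105)&(H<130)&(S>120)&(P[...,2]>.030)&(P[...,2]<.05),'b',300),key=lambda x:x[1])
    i=max(rect(P,ok&(S<60)&(V>100)&(P[...,2]>z-.006)&(P[...,2]<z+.009),'i',300),key=lambda x:x[1])
    y=np.deg2rad(b[5]);d=np.array([np.sin(y),-np.cos(y)]);n=np.array(b[2])+d*(58-b[3][1]/2)
    dv=o.inv().apply([*(n-i[2]),0])
    print('nest',n.round(1),b[5],b[3],'insert',i[2],i[5],i[3],'dp',dv.round(1)[:2],'twist',round(np.deg2rad(i[5]-b[5]),4),'tcp',np.round(st['tool_pos'],4)); return s
E
python3 -c "
from h import *
fit();fit()"
```

```text
nest [579.2 229.5] 78.2 [230.2, 25.6] insert [578.3, 229.3] 78.8 [201.1, 82.2] dp [-0.9  0.3] twist 0.0105 tcp [0.5802 0.2289 0.0881]
nest [578.9 229.4] 78.0 [230.1, 25.5] insert [578.6, 229.6] 78.6 [200.8, 81.6] dp [-0.3 -0.1] twist 0.0105 tcp [0.5802 0.2291 0.0883]
```

Call:
{"op": "step_arm", "data": {"motion": [{"dp":[-0.3,0,10],"twist":[0,0,0.01],"hand":-1},{"dp":[-0.3,0,22],"twist":[0,0,0.01],"hand":-1},{"dp":[-0.3,0,32],"twist":[0,0,0.01],"hand":-1},{"dp":[-0.3,0,40],"twist":[0,0,0.01],"hand":-1},{"dp":[-0.3,0,40],"twist":[0,0,0.01],"hand":-1}]}}

```text
clock: 9.85
tool_pos: [0.5801, 0.2288, 0.0475]
eef_rot: [0.108, 0.994, -0.0, -0.001]
contact_force: [0.5, 0.3, -3.8]
opening: 0.133
finger_force: 34.7
```

Call:
{"op": "step_arm", "data": {"motion": [{"dp":[0,0,5],"twist":[0,0,0],"hand":-1},{"dp":[0,0,10],"twist":[0,0,0],"hand":-1},{"dp":[0,0,10],"twist":[0,0,0],"hand":-1}]}}

```text
clock: 10.22
tool_pos: [0.5804, 0.2289, 0.0381]
eef_rot: [0.108, 0.994, -0.0, -0.0]
contact_force: [-0.1, -0.2, -4.3]
opening: 0.136
finger_force: 34.7
```

Call:
{"op": "step_arm", "data": {"motion": [{"dp":[0,0,2.5],"twist":[0,0,0],"hand":-1},{"dp":[0,0,2.5],"twist":[0,0,0],"hand":-1},{"dp":[0,0,2.5],"twist":[0,0,0],"hand":-0.2},{"dp":[0,0,2.5],"twist":[0,0,0],"hand":-0.2},{"dp":[0,0,2.5],"twist":[0,0,0],"hand":-0.2}]}}

```text
clock: 10.85
tool_pos: [0.5808, 0.2291, 0.0363]
eef_rot: [0.108, 0.994, 0.0, 0.0]
contact_force: [0.3, 0.2, -0.1]
opening: 0.402
finger_force: 0.0
```

Call:
{"op": "step_arm", "data": {"motion": [{"dp":[0,0,-50],"twist":[0,0,0],"hand":-0.2},{"dp":[0,0,-100],"twist":[0,0,0],"hand":-0.2},{"dp":[40,0,-160],"twist":[0,0,0],"hand":-0.2},{"dp":[40,0,-200],"twist":[0,0,0],"hand":-0.2},{"dp":[40,0,-200],"twist":[0,0,0],"hand":-0.2}]}}

```text
clock: 11.48
tool_pos: [0.543, 0.2392, 0.2402]
eef_rot: [0.108, 0.994, 0.002, 0.003]
contact_force: [-0.5, 0.4, 0.1]
opening: 0.398
finger_force: 0.0
```

Call:
{"op": "step_arm", "data": {"motion": [{"dp":[0,0,0],"twist":[0,0,0],"hand":-0.2},{"dp":[0,0,0],"twist":[0,0,0],"hand":-0.2}]}}

```text
clock: 11.72
tool_pos: [0.541, 0.2369, 0.2344]
eef_rot: [0.108, 0.994, -0.001, -0.001]
contact_force: [-0.1, 0.3, -0.1]
opening: 0.399
finger_force: 0.0
```

```bash
cat >> h.py <<'E'
def seat():
    s=cam('wrist');P=cloud(s);H,S,V=masks(s);ok=(P[...,0]>.15)&(P[...,0]<.8)&(s['depth']>0)
    for x in rect(P,ok&(H>105)&(H<130)&(S>120)&(P[...,2]>.030)&(P[...,2]<.05),'rim',300): print(x)
    m=ok&(S<60)&(V>100)&(P[...,2]>.004)&(P[...,2]<.02)
    for x in rect(P,m,'plate',600): print(x)
    for x in rect(P,ok&(S<60)&(V>100)&(P[...,2]>.031)&(P[...,2]<.041),'rib',100): print(x)
    l=cv2.connectedComponentsWithStats(m.astype(np.uint8));k=1+np.argmax(l[2][1:,4]);q=P[l[1]==k];q=q[q[:,2]<.014]
    print('plane',np.linalg.lstsq(np.c_[q[:,:2]-q[:,:2].mean(0),np.ones(len(q))],q[:,2],rcond=None)[0].round(4)); return s
E
python3 - <<'E'
from h import *
s=seat();save(s,'w5.png')
t=cam('top');P=cloud(t);H,S,V=masks(t)
ok=(P[...,0]>.15)&(P[...,0]<.75)&(abs(P[...,1])<.6)&(t['depth']>0)
for x in rect(P,ok&(H>15)&(H<32)&(S>90)&(V>170),'brass',8): print(x)
E
```

```text
('rim', 4879, [578.8, 229.6], [229.9, 115.4], 'longaxis deg', 78.3, 'zmed/max', [34.0, 37.0], 'px', 283, 203)
('rim', 660, [628.0, 218.0], [79.5, 12.3], 'longaxis deg', 77.5, 'zmed/max', [34.0, 37.1], 'px', 280, 262)
('plate', 10244, [582.4, 229.5], [200.9, 86.7], 'longaxis deg', 77.7, 'zmed/max', [10.3, 20.0], 'px', 282, 215)
('rib', 259, [490.8, 429.2], [48.9, 14.3], 'longaxis deg', -22.5, 'zmed/max', [36.1, 41.0], 'px', 455, 102)
('rib', 757, [580.9, 229.7], [83.5, 11.2], 'longaxis deg', -12.7, 'zmed/max', [36.1, 38.9], 'px', 281, 221)
plane [-0.0023 -0.0004  0.0103]
('brass', 49, [659.8, -47.1], [21.7, 17.7], 'longaxis deg', 18.2, 'zmed/max', [13.2, 19.6], 'px', 299, 131)
('brass', 44, [658.0, -230.2], [18.7, 16.1], 'longaxis deg', 73.8, 'zmed/max', [13.8, 21.3], 'px', 368, 132)
('brass', 44, [427.1, 96.9], [17.3, 17.0], 'longaxis deg', 21.5, 'zmed/max', [13.9, 19.7], 'px', 242, 219)
('brass', 51, [389.5, -323.8], [21.2, 17.1], 'longaxis deg', -72.3, 'zmed/max', [13.6, 20.5], 'px', 406, 235)
('brass', 48, [385.8, -188.3], [21.1, 16.1], 'longaxis deg', -79.0, 'zmed/max', [12.9, 20.1], 'px', 354, 236)
```

View pics/w5.png

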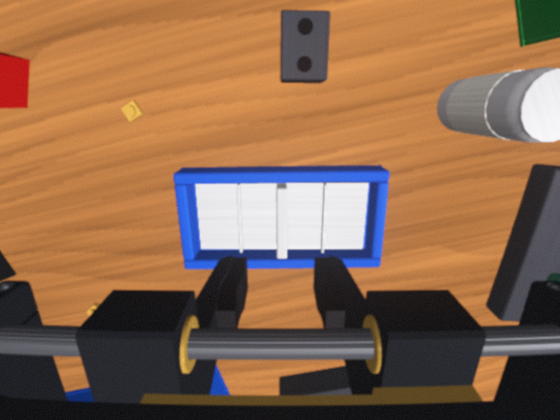

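```bash
cat >> h.py <<'E'
def blanks(s,near=None,rad=60,zlo=.0105,zhi=.0148,base=0.0):
    P=cloud(s);H,S,V=masks(s)
    m=(H>13)&(H<34)&(S>80)&(V>120)&(s['depth']>0)&(P[...,2]>base+.006)&(P[...,2]<base+.024)
    n,l=cv2.connectedComponents(m.astype(np.uint8));out=[]
    for i in range(1,n):
        q=P[l==i]
        if len(q)<60: continue
        f=q[(q[:,2]>base+zlo)&(q[:,2]<base+zhi)]
        if len(f)<20: continue
        c,wh,a=cv2.minAreaRect(f[:,:2].astype(np.float32)*1000)
        if near is not None and np.hypot(c[0]-near[0],c[1]-near[1])>rad: continue
        y=53+(a-53)%90
        out.append((len(q),np.round(c,1).tolist(),np.round(wh,1).tolist(),'yaw',round(y,1),'zmax',round(float(np.percentile(q[:,2],98))*1000,1)))
    return out
E
python3 - <<'E'
from h import *
s=cam('wrist')
for b in blanks(s): print(b)
plan((427,97,150,90)); print(r.get_state()['q'])
E
```

```text
(295, [427.0, 96.9], [17.3, 17.8], 'yaw', 109.3, 'zmax', 19.0)
(72, [653.0, -48.8], [6.4, 16.0], 'yaw', 103.9, 'zmax', 17.7)
dp [81.2, -161.4, 85.1] twist [-0.001, -0.002, -0.217] rows>= 3.2
[-0.35744437  0.67874611 -0.23083728  1.69670381  0.20296467  0.79173714
  0.67151471]
```

```bash
python3 - <<'E'
from h import *
plan((427,97,80,109.3),(427,97,24,109.3),(427,97,130,109.3),(560,-202,130,98))
E
```

```text
dp [81.1, -161.3, 155.1] twist [-0.001, -0.002, -0.554] rows>= 3.8
dp [0.0, 0.0, 56.0] twist [0.0, 0.0, 0.0] rows>= 0.9
dp [0.0, 0.0, -106.0] twist [0.0, 0.0, 0.0] rows>= 1.7
dp [-26.7, -326.2, 0.0] twist [0.0, 0.0, 0.197] rows>= 5.2
```

Call:
{"op": "step_arm", "data": {"motion": [{"dp":[81,-161,155],"twist":[0,0,-0.554],"hand":-0.1},{"dp":[81,-161,155],"twist":[0,0,-0.554],"hand":-0.1},{"dp":[81,-161,155],"twist":[0,0,-0.554],"hand":-0.1},{"dp":[81,-161,155],"twist":[0,0,-0.554],"hand":-0.1},{"dp":[81,-161,155],"twist":[0,0,-0.554],"hand":-0.1}]}}

```text
clock: 12.5
tool_pos: [0.4243, 0.0945, 0.079]
eef_rot: [-0.167, 0.986, -0.002, -0.004]
contact_force: [-0.2, -0.5, -0.6]
opening: 0.45
finger_force: 0.0
```

Call:
{"op": "step_arm", "data": {"motion": [{"dp":[0,0,0],"twist":[0,0,0],"hand":-0.1},{"dp":[0,0,30],"twist":[0,0,0],"hand":-0.1},{"dp":[0,0,56],"twist":[0,0,0],"hand":-0.1},{"dp":[0,0,56],"twist":[0,0,0],"hand":-0.1},{"dp":[0,0,56],"twist":[0,0,0],"hand":-0.1}]}}

```text
clock: 13.12
tool_pos: [0.4281, 0.097, 0.0285]
eef_rot: [-0.168, 0.986, -0.002, -0.002]
contact_force: [0.2, -0.3, 0.2]
opening: 0.452
finger_force: 0.0
```

Call:
{"op": "step_arm", "data": {"motion": [{"dp":[0,0,0],"twist":[0,0,0],"hand":-1},{"dp":[0,0,0],"twist":[0,0,0],"hand":-1},{"dp":[0,0,0],"twist":[0,0,0],"hand":-1},{"dp":[0,0,0],"twist":[0,0,0],"hand":-1}], "force": 25}}

```text
clock: 13.62
tool_pos: [0.4262, 0.0957, 0.0289]
eef_rot: [-0.169, 0.986, -0.003, -0.004]
contact_force: [1.5, 0.5, 5.0]
opening: 0.186
finger_force: 25.0
```

Call:
{"op": "step_arm", "data": {"motion": [{"dp":[0,0,-50],"twist":[0,0,0],"hand":-1},{"dp":[0,0,-106],"twist":[0,0,0],"hand":-1},{"dp":[0,0,-106],"twist":[0,0,0],"hand":-1},{"dp":[0,0,-106],"twist":[0,0,0],"hand":-1}]}}

```text
clock: 14.12
tool_pos: [0.4272, 0.0965, 0.1364]
eef_rot: [-0.168, 0.986, -0.003, -0.003]
contact_force: [-0.2, 0.5, -0.5]
opening: 0.188
finger_force: 25.0
```

```bash
python3 - <<'E'
from h import *
plan((520,-202,150,98))
E
```

```text
dp [11.4, -312.4, -12.1] twist [-0.005, -0.007, 0.198] rows>= 5.0
```

Call:
{"op": "step_arm", "data": {"motion": [{"dp":[11,-312,-30],"twist":[0,0,0.198],"hand":-1},{"dp":[11,-312,-30],"twist":[0,0,0.198],"hand":-1},{"dp":[11,-312,-30],"twist":[0,0,0.198],"hand":-1},{"dp":[11,-312,-30],"twist":[0,0,0.198],"hand":-1},{"dp":[11,-312,-30],"twist":[0,0,0.198],"hand":-1}]}}

```text
clock: 14.75
tool_pos: [0.5194, -0.2027, 0.1648]
eef_rot: [-0.07, 0.998, -0.004, -0.005]
contact_force: [1.2, 0.3, -0.7]
opening: 0.189
finger_force: 25.0
```

Call:
{"op": "step_arm", "data": {"motion": [{"dp":[0,0,0],"twist":[0,0,0],"hand":-1},{"dp":[0,0,0],"twist":[0,0,0],"hand":-1},{"dp":[0,0,0],"twist":[0,0,0],"hand":-1}]}}

```text
clock: 15.12
tool_pos: [0.5193, -0.1983, 0.1655]
eef_rot: [-0.072, 0.997, -0.004, -0.005]
contact_force: [1.0, 0.2, -0.5]
opening: 0.188
finger_force: 25.0
```

```bash
python3 - <<'E'
from h import *
s=cam('wrist');save(s,'w6.png');P=cloud(s);H,S,V=masks(s)
ok=(P[...,0]>.15)&(P[...,0]<.85)&(s['depth']>0)
for x in rect(P,ok&(V<70)&(P[...,2]>.075)&(P[...,2]<.095),'fin',60): print(x)
for x in rect(P,ok&(S<60)&(V>90)&(P[...,2]>.043)&(P[...,2]<.054),'roof',100): print(x)
for x in rect(P,ok&(S<60)&(V>90)&(P[...,2]>.060)&(P[...,2]<.07),'hightop',100): print(x)
for x in rect(P,ok&(V<70)&(P[...,2]<.01),'mat',300): print(x)
print([r.get_state()['tool_pos'].round(4).tolist() for _ in range(2)])
E
```

```text
('fin', 916, [511.1, -210.4], [42.3, 11.1], 'longaxis deg', 10.5, 'zmed/max', [84.2, 86.2], 'px', 265, 215)
('roof', 4952, [511.0, -210.8], [98.0, 52.2], 'longaxis deg', 10.7, 'zmed/max', [48.4, 53.9], 'px', 266, 182)
('hightop', 177, [588.1, -188.9], [26.5, 4.6], 'longaxis deg', -79.0, 'zmed/max', [64.0, 65.9], 'px', 280, 297)
('mat', 11867, [518.1, -216.5], [157.0, 127.1], 'longaxis deg', 8.7, 'zmed/max', [4.3, 7.2], 'px', 258, 174)
[[0.5195, -0.1984, 0.1657], [0.5195, -0.1984, 0.1657]]
```

View pics/w6.png

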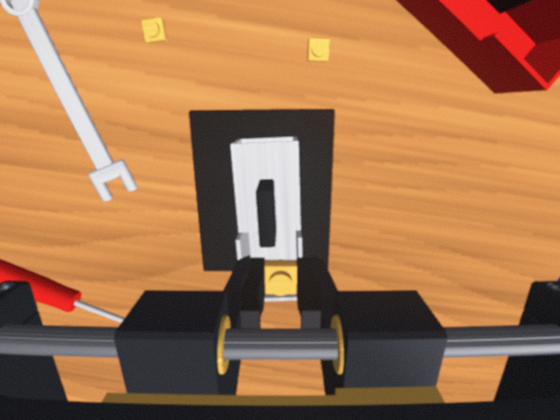

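```bash
python3 - <<'E'
from h import *
plan((562,-201,150,100.6),(562,-201,92,100.6),(562,-201,150,100.6),(658,-230,90,90))
E
```

```text
dp [-41.9, -8.6, 15.3] twist [-0.006, -0.011, -0.041] rows>= 0.7
dp [0.0, 0.0, 58.0] twist [0.0, 0.0, 0.0] rows>= 0.9
dp [0.0, 0.0, -58.0] twist [0.0, 0.0, 0.0] rows>= 0.9
dp [-89.0, -46.2, 60.0] twist [0.0, 0.0, 0.185] rows>= 1.9
```

Call:
{"op": "step_arm", "data": {"motion": [{"dp":[-42,-9,15],"twist":[-0.006,-0.011,-0.041],"hand":-1},{"dp":[-42,-9,15],"twist":[-0.006,-0.011,-0.041],"hand":-1},{"dp":[-42,-9,45],"twist":[-0.006,-0.011,-0.041],"hand":-1},{"dp":[-42,-9,73],"twist":[-0.006,-0.011,-0.041],"hand":-1},{"dp":[-42,-9,73],"twist":[-0.006,-0.011,-0.041],"hand":-1}]}}

```text
clock: 15.8
tool_pos: [0.5598, -0.203, 0.0912]
eef_rot: [-0.092, 0.996, 0.0, -0.002]
contact_force: [0.1, 0.8, -1.0]
opening: 0.187
finger_force: 25.0
```

Call:
{"op": "step_arm", "data": {"motion": [{"dp":[0,0,0],"twist":[0,0,0],"hand":-1},{"dp":[0,0,0],"twist":[0,0,0],"hand":-0.3},{"dp":[0,0,0],"twist":[0,0,0],"hand":-0.3},{"dp":[0,0,0],"twist":[0,0,0],"hand":-0.3}]}}

```text
clock: 16.3
tool_pos: [0.5621, -0.2042, 0.0931]
eef_rot: [-0.091, 0.996, -0.001, 0.001]
contact_force: [-0.7, -0.6, -0.3]
opening: 0.353
finger_force: 0.0
```

Call:
{"op": "step_arm", "data": {"motion": [{"dp":[0,0,-50],"twist":[0,0,0],"hand":-0.1},{"dp":[0,0,-70],"twist":[0,0,0],"hand":-0.1},{"dp":[-75,-40,-80],"twist":[0,0,0.18],"hand":-0.1},{"dp":[-75,-40,-80],"twist":[0,0,0.18],"hand":-0.1},{"dp":[-75,-40,-80],"twist":[0,0,0.18],"hand":-0.1}]}}

```text
clock: 16.92
tool_pos: [0.6439, -0.2299, 0.1725]
eef_rot: [-0.0, 1.0, -0.0, 0.001]
contact_force: [-0.4, 0.4, -0.0]
opening: 0.455
finger_force: 0.0
```

Call:
{"op": "step_arm", "data": {"motion": [{"dp":[0,0,0],"twist":[0,0,0],"hand":-0.1},{"dp":[0,0,0],"twist":[0,0,0],"hand":-0.1},{"dp":[0,0,0],"twist":[0,0,0],"hand":-0.1}]}}

```text
clock: 17.3
tool_pos: [0.6422, -0.2297, 0.1727]
eef_rot: [-0.001, 1.0, -0.0, 0.0]
contact_force: [0.7, -0.2, 0.8]
opening: 0.449
finger_force: 0.0
```

```bash
python3 - <<'E'
from h import *
s=cam('wrist');save(s,'w7.png')
for b in blanks(s): print(b)
plan((658,-230,70,90),(658,-230,25,90))
E
```

```text
(331, [658.9, -229.3], [17.0, 17.1], 'yaw', 64.7, 'zmax', 18.4)
(358, [658.8, -47.5], [17.8, 17.1], 'yaw', 119.2, 'zmax', 18.3)
dp [-15.5, -0.2, 102.8] twist [-0.001, 0.001, 0.002] rows>= 1.7
dp [0.0, 0.0, 45.0] twist [0.0, 0.0, 0.0] rows>= 0.7
```

Call:
{"op": "step_arm", "data": {"motion": [{"dp":[-16.5,0.5,50],"twist":[0,0,0.443],"hand":-0.1},{"dp":[-16.5,0.5,90],"twist":[0,0,0.443],"hand":-0.1},{"dp":[-16.5,0.5,100],"twist":[0,0,0.443],"hand":-0.1},{"dp":[-16.5,0.5,130],"twist":[0,0,0.443],"hand":-0.1},{"dp":[-16.5,0.5,147],"twist":[0,0,0.443],"hand":-0.1}]}}

```text
clock: 17.98
tool_pos: [0.6586, -0.2292, 0.0243]
eef_rot: [0.219, 0.976, -0.0, -0.0]
contact_force: [0.8, -0.6, 0.6]
opening: 0.448
finger_force: 0.0
```

Call:
{"op": "step_arm", "data": {"motion": [{"dp":[0,0,0],"twist":[0,0,0],"hand":-0.1},{"dp":[0,0,0],"twist":[0,0,0],"hand":-1},{"dp":[0,0,0],"twist":[0,0,0],"hand":-1},{"dp":[0,0,0],"twist":[0,0,0],"hand":-1},{"dp":[0,0,0],"twist":[0,0,0],"hand":-1}]}}

```text
clock: 18.6
tool_pos: [0.6599, -0.2295, 0.0266]
eef_rot: [0.219, 0.976, -0.0, 0.001]
contact_force: [-0.2, 0.6, 4.2]
opening: 0.186
finger_force: 25.0
```

Call:
{"op": "step_arm", "data": {"motion": [{"dp":[0,0,-50],"twist":[0,0,-0.15],"hand":-1},{"dp":[0,0,-100],"twist":[0,0,-0.3],"hand":-1},{"dp":[0,0,-125],"twist":[0,0,-0.45],"hand":-1},{"dp":[0,0,-125],"twist":[0,0,-0.627],"hand":-1},{"dp":[0,0,-125],"twist":[0,0,-0.627],"hand":-1}]}}

```text
clock: 19.23
tool_pos: [0.6591, -0.2295, 0.1507]
eef_rot: [-0.092, 0.996, -0.0, 0.0]
contact_force: [-0.2, 0.7, -0.8]
opening: 0.191
finger_force: 25.0
```

```bash
python3 - <<'E'
from h import *
plan((571.5,-207,150,100.6),(571.5,-207,92,100.6))
print(r.get_state()['q'].round(2))
E
```

```text
dp [82.0, 38.1, 0.6] twist [-0.001, 0.001, -0.001] rows>= 1.4
dp [0.0, 0.0, 58.0] twist [0.0, 0.0, 0.0] rows>= 0.9
[ 0.6   1.   -0.72  1.39  0.71  1.02  1.49]
```

Call:
{"op": "step_arm", "data": {"motion": [{"dp":[40,19,0],"twist":[0,0,0],"hand":-1},{"dp":[82,38,0],"twist":[0,0,0],"hand":-1},{"dp":[82,38,25],"twist":[0,0,0],"hand":-1},{"dp":[82,38,58],"twist":[0,0,0],"hand":-1},{"dp":[82,38,58],"twist":[0,0,0],"hand":-1}]}}

```text
clock: 19.85
tool_pos: [0.5697, -0.207, 0.0903]
eef_rot: [-0.092, 0.996, 0.0, -0.002]
contact_force: [0.4, 0.2, 0.1]
opening: 0.188
finger_force: 25.0
```

Call:
{"op": "step_arm", "data": {"motion": [{"dp":[0,0,0],"twist":[0,0,0],"hand":-1},{"dp":[0,0,0],"twist":[0,0,0],"hand":-0.3},{"dp":[0,0,0],"twist":[0,0,0],"hand":-0.3},{"dp":[0,0,0],"twist":[0,0,0],"hand":-0.3}]}}

```text
clock: 20.35
tool_pos: [0.5721, -0.2072, 0.0932]
eef_rot: [-0.093, 0.996, -0.001, 0.001]
contact_force: [0.7, -0.1, 0.3]
opening: 0.353
finger_force: 0.0
```

Call:
{"op": "step_arm", "data": {"motion": [{"dp":[0,0,-50],"twist":[0,0,0],"hand":-0.1},{"dp":[0,0,-58],"twist":[0,0,0],"hand":-0.1},{"dp":[-115,141,-58],"twist":[0,0,-0.325],"hand":-0.1},{"dp":[-115,141,-58],"twist":[0,0,-0.325],"hand":-0.1},{"dp":[-115,141,-58],"twist":[0,0,-0.325],"hand":-0.1}]}}

```text
clock: 20.98
tool_pos: [0.6592, -0.0455, 0.1501]
eef_rot: [-0.253, 0.967, -0.0, 0.0]
contact_force: [-0.3, 0.3, -0.4]
opening: 0.448
finger_force: 0.0
```

Call:
{"op": "step_arm", "data": {"motion": [{"dp":[0,0,0],"twist":[0,0,0],"hand":-0.1},{"dp":[0,0,0],"twist":[0,0,0],"hand":-0.1},{"dp":[0,0,0],"twist":[0,0,0],"hand":-0.1}]}}

```text
clock: 21.35
tool_pos: [0.658, -0.0497, 0.1501]
eef_rot: [-0.251, 0.968, -0.001, -0.0]
contact_force: [0.0, -0.8, -0.0]
opening: 0.447
finger_force: 0.0
```

```bash
python3 - <<'E'
from h import *
s=cam('wrist')
for b in blanks(s): print(b)
plan((658.8,-47.5,25.5,119.2),(658.8,-47.5,150,100.6),(553,-201,150,100.6),(553,-201,92,100.6))
E
```

```text
(376, [658.8, -47.1], [16.9, 16.1], 'yaw', 118.9, 'zmax', 18.2)
dp [-1.7, 1.8, 124.7] twist [-0.002, -0.001, -0.001] rows>= 2.0
dp [0.0, 0.0, -124.5] twist [0.0, 0.0, 0.325] rows>= 2.0
dp [132.2, -131.4, 0.0] twist [0.0, 0.0, 0.0] rows>= 3.0
dp [0.0, 0.0, 58.0] twist [0.0, 0.0, 0.0] rows>= 0.9
```

Call:
{"op": "step_arm", "data": {"motion": [{"dp":[-1.5,2,50],"twist":[0,0,0],"hand":-0.1},{"dp":[-1.5,2,100],"twist":[0,0,0],"hand":-0.1},{"dp":[-1.5,2,124],"twist":[0,0,0],"hand":-0.1},{"dp":[-1.5,2,124],"twist":[0,0,0],"hand":-0.1},{"dp":[-1.5,2,124],"twist":[0,0,0],"hand":-1}]}}

```text
clock: 22.02
tool_pos: [0.6599, -0.045, 0.0277]
eef_rot: [-0.252, 0.968, -0.001, 0.001]
contact_force: [0.8, 0.6, 0.4]
opening: 0.361
finger_force: 0.0
```

Call:
{"op": "step_arm", "data": {"motion": [{"dp":[0,0,0],"twist":[0,0,0],"hand":-1},{"dp":[0,0,0],"twist":[0,0,0],"hand":-1},{"dp":[0,0,0],"twist":[0,0,0],"hand":-1},{"dp":[0,0,0],"twist":[0,0,0],"hand":-1}]}}

```text
clock: 22.52
tool_pos: [0.6597, -0.0449, 0.0275]
eef_rot: [-0.253, 0.968, -0.001, 0.001]
contact_force: [-0.7, -0.5, 6.2]
opening: 0.19
finger_force: 25.0
```

Call:
{"op": "step_arm", "data": {"motion": [{"dp":[0,0,-50],"twist":[0,0,0],"hand":-1},{"dp":[0,0,-100],"twist":[0,0,0.162],"hand":-1},{"dp":[0,0,-124],"twist":[0,0,0.324],"hand":-1},{"dp":[0,0,-124],"twist":[0,0,0.324],"hand":-1},{"dp":[0,0,-124],"twist":[0,0,0.324],"hand":-1}]}}

```text
clock: 23.15
tool_pos: [0.6581, -0.0451, 0.1491]
eef_rot: [-0.095, 0.996, -0.001, -0.001]
contact_force: [0.6, 0.2, -1.5]
opening: 0.186
finger_force: 25.0
```

Call:
{"op": "step_arm", "data": {"motion": [{"dp":[40,-40,0],"twist":[0,0,0],"hand":-1},{"dp":[80,-80,0],"twist":[0,0,0],"hand":-1},{"dp":[120,-120,0],"twist":[0,0,0],"hand":-1},{"dp":[132,-131,0],"twist":[0,0,0],"hand":-1},{"dp":[132,-131,0],"twist":[0,0,0],"hand":-1}]}}

```text
clock: 23.78
tool_pos: [0.5526, -0.1987, 0.1493]
eef_rot: [-0.093, 0.996, 0.0, -0.0]
contact_force: [1.6, 1.4, 0.6]
opening: 0.185
finger_force: 25.0
```

```bash
python3 - <<'E'
from h import *
plan((553,-201,92,100.6),(553,-201,160,100.6),(390,-256,170,90))
E
```

```text
dp [-0.0, -2.3, 57.3] twist [0.0, -0.001, 0.001] rows>= 0.9
dp [0.0, 0.0, -68.0] twist [0.0, 0.0, 0.0] rows>= 1.1
dp [170.3, -24.1, -10.0] twist [0.0, 0.0, 0.185] rows>= 2.8
```

Call:
{"op": "step_arm", "data": {"motion": [{"dp":[0,-2,30],"twist":[0,0,0],"hand":-1},{"dp":[0,-2,57],"twist":[0,0,0],"hand":-1},{"dp":[0,-2,57],"twist":[0,0,0],"hand":-1},{"dp":[0,-2,57],"twist":[0,0,0],"hand":-0.3},{"dp":[0,-2,57],"twist":[0,0,0],"hand":-0.3}]}}

```text
clock: 24.4
tool_pos: [0.5553, -0.1994, 0.0948]
eef_rot: [-0.094, 0.996, -0.001, 0.002]
contact_force: [1.0, -0.9, -0.4]
opening: 0.344
finger_force: 0.0
```

Call:
{"op": "step_arm", "data": {"motion": [{"dp":[0,0,-50],"twist":[0,0,0],"hand":-0.3},{"dp":[0,0,-90],"twist":[0,0,0],"hand":-0.1},{"dp":[50,-8,-100],"twist":[0,0,0.06],"hand":-0.1},{"dp":[110,-15,-100],"twist":[0,0,0.12],"hand":-0.1},{"dp":[170,-24,-100],"twist":[0,0,0.185],"hand":-0.1}]}}

```text
clock: 25.02
tool_pos: [0.3904, -0.2555, 0.1946]
eef_rot: [-0.0, 1.0, -0.001, 0.002]
contact_force: [0.1, -0.6, -0.1]
opening: 0.453
finger_force: 0.0
```

Call:
{"op": "step_arm", "data": {"motion": [{"dp":[0,0,0],"twist":[0,0,0],"hand":-0.1},{"dp":[0,0,0],"twist":[0,0,0],"hand":-0.1},{"dp":[0,0,0],"twist":[0,0,0],"hand":-0.1}]}}

```text
clock: 25.4
tool_pos: [0.3934, -0.2545, 0.194]
eef_rot: [-0.002, 1.0, -0.0, 0.002]
contact_force: [-0.1, -0.4, 0.3]
opening: 0.451
finger_force: 0.0
```

```bash
python3 - <<'E'
from h import *
s=cam('wrist');B=blanks(s)
for b in B: print(b)
b=min(B,key=lambda b:b[1][1]);c=b[1]
plan((*c,80,b[4]),(*c,25.5,b[4]),(*c,150,100.6),(563,-193,150,100.6),(563,-193,92,100.6))
E
```

```text
(288, [385.9, -187.9], [16.9, 16.0], 'yaw', 97.7, 'zmax', 18.5)
(308, [389.8, -322.2], [17.5, 17.3], 'yaw', 103.9, 'zmax', 18.3)
dp [4.0, -67.7, 113.8] twist [-0.001, 0.003, -0.239] rows>= 2.1
dp [0.0, 0.0, 54.5] twist [0.0, 0.0, 0.0] rows>= 0.9
dp [0.0, 0.0, -124.5] twist [0.0, 0.0, 0.058] rows>= 2.0
dp [-194.0, 95.1, 0.0] twist [0.0, 0.0, 0.0] rows>= 3.5
dp [0.0, 0.0, 58.0] twist [0.0, 0.0, 0.0] rows>= 0.9
```

Call:
{"op": "step_arm", "data": {"motion": [{"dp":[4,-30,40],"twist":[0,0,-0.12],"hand":-0.1},{"dp":[4,-67.5,80],"twist":[0,0,-0.24],"hand":-0.1},{"dp":[4,-67.5,115],"twist":[0,0,-0.24],"hand":-0.1},{"dp":[4,-67.5,150],"twist":[0,0,-0.24],"hand":-0.1},{"dp":[4,-67.5,168],"twist":[0,0,-0.24],"hand":-0.1}]}}

```text
clock: 26.08
tool_pos: [0.3885, -0.3219, 0.0235]
eef_rot: [-0.121, 0.993, 0.0, 0.0]
contact_force: [0.6, 0.4, -0.5]
opening: 0.453
finger_force: 0.0
```

Call:
{"op": "step_arm", "data": {"motion": [{"dp":[0,0,0],"twist":[0,0,0],"hand":-0.1},{"dp":[0,0,0],"twist":[0,0,0],"hand":-1},{"dp":[0,0,0],"twist":[0,0,0],"hand":-1},{"dp":[0,0,0],"twist":[0,0,0],"hand":-1},{"dp":[0,0,0],"twist":[0,0,0],"hand":-1}]}}

```text
clock: 26.7
tool_pos: [0.3882, -0.3229, 0.0259]
eef_rot: [-0.121, 0.993, -0.001, 0.001]
contact_force: [0.4, -0.1, 2.5]
opening: 0.187
finger_force: 25.0
```

Call:
{"op": "step_arm", "data": {"motion": [{"dp":[0,0,-50],"twist":[0,0,0],"hand":-1},{"dp":[0,0,-100],"twist":[0,0,0.03],"hand":-1},{"dp":[0,0,-125],"twist":[0,0,0.058],"hand":-1},{"dp":[0,0,-125],"twist":[0,0,0.058],"hand":-1}]}}

```text
clock: 27.2
tool_pos: [0.3883, -0.3233, 0.1521]
eef_rot: [-0.092, 0.996, -0.002, 0.002]
contact_force: [0.3, -0.6, -0.1]
opening: 0.189
finger_force: 25.0
```

Call:
{"op": "step_arm", "data": {"motion": [{"dp":[-50,25,0],"twist":[0,0,0],"hand":-1},{"dp":[-100,50,0],"twist":[0,0,0],"hand":-1},{"dp":[-150,74,0],"twist":[0,0,0],"hand":-1},{"dp":[-194,95,0],"twist":[0,0,0],"hand":-1},{"dp":[-194,95,0],"twist":[0,0,0],"hand":-1}]}}

```text
clock: 27.82
tool_pos: [0.5638, -0.1891, 0.1496]
eef_rot: [-0.095, 0.995, 0.001, 0.002]
contact_force: [-0.5, -0.3, -0.2]
opening: 0.185
finger_force: 25.0
```

```bash
python3 - <<'E'
from h import *
plan((563,-193,92,100.6),(563,-193,150,100.6),(386,-188,150,97.7),(386,-188,25.5,97.7))
E
```

```text
dp [1.7, -3.8, 57.6] twist [0.002, 0.004, 0.005] rows>= 0.9
dp [0.0, 0.0, -58.0] twist [0.0, 0.0, 0.0] rows>= 0.9
dp [173.1, 37.5, 0.0] twist [0.0, 0.0, 0.051] rows>= 2.8
dp [0.0, 0.0, 124.5] twist [0.0, 0.0, 0.0] rows>= 2.0
```

Release, then go and grab the last one (re-measured on arrival).

Call:
{"op": "step_arm", "data": {"motion": [{"dp":[1.5,-4,30],"twist":[0,0,0],"hand":-1},{"dp":[1.5,-4,57],"twist":[0,0,0],"hand":-1},{"dp":[1.5,-4,57],"twist":[0,0,0],"hand":-1},{"dp":[1.5,-4,57],"twist":[0,0,0],"hand":-0.3},{"dp":[1.5,-4,57],"twist":[0,0,0],"hand":-0.3}]}}

```text
clock: 28.45
tool_pos: [0.5608, -0.1982, 0.0947]
eef_rot: [-0.092, 0.996, -0.001, 0.001]
contact_force: [0.3, 0.7, 0.7]
opening: 0.349
finger_force: 0.0
```

Call:
{"op": "step_arm", "data": {"motion": [{"dp":[0,0,-50],"twist":[0,0,0],"hand":-0.3},{"dp":[0,0,-70],"twist":[0,0,0],"hand":-0.1},{"dp":[60,13,-70],"twist":[0,0,0.02],"hand":-0.1},{"dp":[120,26,-70],"twist":[0,0,0.04],"hand":-0.1},{"dp":[173,37,-70],"twist":[0,0,0.051],"hand":-0.1}]}}

```text
clock: 29.08
tool_pos: [0.381, -0.1933, 0.1639]
eef_rot: [-0.066, 0.998, -0.001, 0.001]
contact_force: [0.3, -0.7, -0.5]
opening: 0.449
finger_force: 0.0
```

Call:
{"op": "step_arm", "data": {"motion": [{"dp":[0,0,0],"twist":[0,0,0],"hand":-0.1},{"dp":[0,0,0],"twist":[0,0,0],"hand":-0.1},{"dp":[0,0,0],"twist":[0,0,0],"hand":-0.1}]}}

```text
clock: 29.45
tool_pos: [0.3854, -0.1932, 0.1636]
eef_rot: [-0.066, 0.998, -0.001, 0.002]
contact_force: [-1.1, -0.2, -0.6]
opening: 0.453
finger_force: 0.0
```

```bash
python3 - <<'E'
from h import *
s=cam('wrist');B=blanks(s)
for b in B: print(b)
b=B[0];c=b[1]
plan((*c,25.5,b[4]),(*c,150,100.6),(549,-210,150,100.6),(549,-210,92,100.6))
E
```

```text
(348, [386.2, -187.2], [17.6, 16.7], 'yaw', 96.8, 'zmax', 18.4)
dp [-1.3, 5.8, 138.0] twist [-0.001, 0.003, 0.014] rows>= 2.2
dp [0.0, 0.0, -124.5] twist [0.0, 0.0, -0.066] rows>= 2.0
dp [-155.8, -52.4, 0.0] twist [0.0, 0.0, 0.0] rows>= 2.6
dp [0.0, 0.0, 58.0] twist [0.0, 0.0, 0.0] rows>= 0.9
```

Call:
{"op": "step_arm", "data": {"motion": [{"dp":[-1.3,6,50],"twist":[0,0,0.014],"hand":-0.1},{"dp":[-1.3,6,100],"twist":[0,0,0.014],"hand":-0.1},{"dp":[-1.3,6,137],"twist":[0,0,0.014],"hand":-0.1},{"dp":[-1.3,6,137],"twist":[0,0,0.014],"hand":-0.1},{"dp":[-1.3,6,137],"twist":[0,0,0.014],"hand":-0.1}]}}

```text
clock: 30.12
tool_pos: [0.3843, -0.1865, 0.0248]
eef_rot: [-0.06, 0.998, 0.001, 0.0]
contact_force: [-0.7, 0.5, 0.4]
opening: 0.45
finger_force: 0.0
```

Call:
{"op": "step_arm", "data": {"motion": [{"dp":[0,0,0],"twist":[0,0,0],"hand":-1},{"dp":[0,0,0],"twist":[0,0,0],"hand":-1},{"dp":[0,0,0],"twist":[0,0,0],"hand":-1},{"dp":[0,0,0],"twist":[0,0,0],"hand":-1}]}}

```text
clock: 30.62
tool_pos: [0.3846, -0.1875, 0.0272]
eef_rot: [-0.06, 0.998, -0.001, 0.001]
contact_force: [0.9, -0.5, 6.4]
opening: 0.19
finger_force: 25.0
```

Call:
{"op": "step_arm", "data": {"motion": [{"dp":[0,0,-50],"twist":[0,0,0],"hand":-1},{"dp":[0,0,-100],"twist":[0,0,-0.03],"hand":-1},{"dp":[0,0,-124],"twist":[0,0,-0.066],"hand":-1},{"dp":[0,0,-124],"twist":[0,0,-0.066],"hand":-1}]}}

```text
clock: 31.12
tool_pos: [0.3844, -0.1871, 0.1527]
eef_rot: [-0.093, 0.996, -0.001, 0.002]
contact_force: [0.4, 1.1, -0.9]
opening: 0.186
finger_force: 25.0
```

Call:
{"op": "step_arm", "data": {"motion": [{"dp":[-50,-17,0],"twist":[0,0,0],"hand":-1},{"dp":[-100,-34,0],"twist":[0,0,0],"hand":-1},{"dp":[-145,-49,0],"twist":[0,0,0],"hand":-1},{"dp":[-156,-52,0],"twist":[0,0,0],"hand":-1},{"dp":[-156,-52,0],"twist":[0,0,0],"hand":-1}]}}

```text
clock: 31.75
tool_pos: [0.5461, -0.2092, 0.1503]
eef_rot: [-0.093, 0.996, -0.0, -0.0]
contact_force: [-0.4, -0.7, -0.2]
opening: 0.185
finger_force: 25.0
```

```bash
python3 - <<'E'
from h import *
plan((549,-210,92,100.6),(549,-210,160,100.6),(500,-212,200,100.6))
E
```

```text
dp [-2.7, -1.3, 58.3] twist [-0.001, -0.0, 0.0] rows>= 0.9
dp [0.0, 0.0, -68.0] twist [0.0, 0.0, 0.0] rows>= 1.1
dp [48.5, 7.0, -40.0] twist [0.0, 0.0, 0.0] rows>= 1.0
```

Call:
{"op": "step_arm", "data": {"motion": [{"dp":[-4,-1,30],"twist":[0,0,0],"hand":-1},{"dp":[-4,-1,57],"twist":[0,0,0],"hand":-1},{"dp":[-4,-1,57],"twist":[0,0,0],"hand":-1},{"dp":[-4,-1,57],"twist":[0,0,0],"hand":-0.3},{"dp":[-4,-1,57],"twist":[0,0,0],"hand":-0.3}]}}

```text
clock: 32.38
tool_pos: [0.5513, -0.2099, 0.0949]
eef_rot: [-0.092, 0.996, -0.001, 0.001]
contact_force: [-0.1, -0.3, -0.2]
opening: 0.351
finger_force: 0.0
```

Call:
{"op": "step_arm", "data": {"motion": [{"dp":[0,0,-50],"twist":[0,0,0],"hand":-0.3},{"dp":[0,0,-100],"twist":[0,0,0],"hand":-0.1},{"dp":[20,5,-130],"twist":[0,0,0],"hand":-0.1},{"dp":[20,5,-130],"twist":[0,0,0],"hand":-0.1},{"dp":[20,5,-130],"twist":[0,0,0],"hand":-0.1}]}}

```text
clock: 33.0
tool_pos: [0.5301, -0.2088, 0.2234]
eef_rot: [-0.092, 0.996, -0.001, 0.001]
contact_force: [0.1, -0.3, -0.0]
opening: 0.452
finger_force: 0.0
```

Call:
{"op": "step_arm", "data": {"motion": [{"dp":[0,0,0],"twist":[0,0,0],"hand":-0.1},{"dp":[0,0,0],"twist":[0,0,0],"hand":-0.1},{"dp":[0,0,0],"twist":[0,0,0],"hand":-0.1}]}}

```text
clock: 33.38
tool_pos: [0.5302, -0.2083, 0.223]
eef_rot: [-0.092, 0.996, -0.0, 0.0]
contact_force: [-0.6, 0.9, 0.5]
opening: 0.444
finger_force: 0.0
```

```bash
python3 - <<'E'
from h import *
s=cam('wrist');save(s,'w8.png');P=cloud(s);H,S,V=masks(s)
ok=(P[...,0]>.15)&(P[...,0]<.85)&(s['depth']>0)
for x in rect(P,ok&(V<70)&(P[...,2]>.078)&(P[...,2]<.092),'fin',60): print(x)
for x in rect(P,ok&(S<60)&(V>90)&(P[...,2]>.043)&(P[...,2]<.054),'roof',100): print(x)
t=cam('top');P=cloud(t);H,S,V=masks(t);save(t,'top1.png')
ok=(P[...,0]>.15)&(P[...,0]<.75)&(abs(P[...,1])<.6)&(t['depth']>0)
for x in rect(P,ok&(H>15)&(H<32)&(S>90)&(V>170),'brass',4): print(x)
im=np.hstack([cv2.imread('pics/w8.png')[150:400,150:430],cv2.imread('pics/top1.png')[90:340,130:430]])
cv2.imwrite('pics/c1.png',cv2.resize(im,None,fx=1.35,fy=1.35))
plan((511,-210.4,120,100.6),(511,-210.4,66,100.6))
E
```

```text
('fin', 284, [340.4, -72.9], [19.3, 12.0], 'longaxis deg', 64.7, 'zmed/max', [80.2, 82.4], 'px', 499, 6)
('fin', 513, [511.7, -211.0], [43.1, 9.4], 'longaxis deg', 10.4, 'zmed/max', [84.3, 86.0], 'px', 281, 183)
('roof', 3544, [509.1, -211.0], [93.5, 52.2], 'longaxis deg', 10.8, 'zmed/max', [48.3, 53.9], 'px', 281, 158)
('roof', 246, [569.0, -199.6], [46.2, 40.2], 'longaxis deg', -79.2, 'zmed/max', [48.2, 54.0], 'px', 283, 245)
('brass', 5, [538.4, -180.3], [5.9, 1.8], 'longaxis deg', 63.5, 'zmed/max', [296.2, 296.3], 'px', 377, 150)
('brass', 13, [576.4, -207.5], [23.0, 4.9], 'longaxis deg', 9.2, 'zmed/max', [23.6, 29.1], 'px', 362, 161)
dp [19.3, 1.6, 103.3] twist [-0.001, 0.001, 0.0] rows>= 1.7
dp [0.0, 0.0, 54.0] twist [0.0, 0.0, 0.0] rows>= 0.9
```

View pics/c1.png

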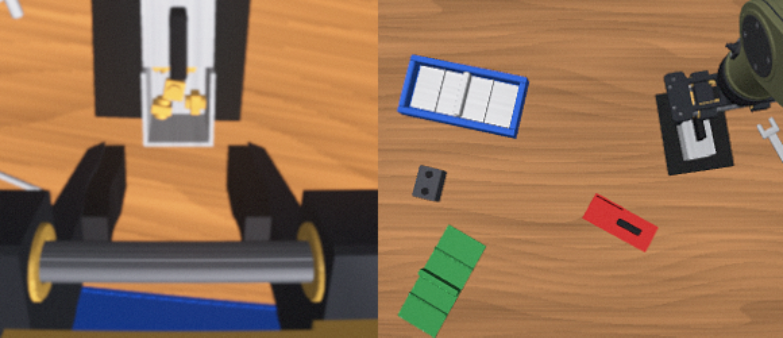

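```bash
python3 - <<'E'
from h import *
plan((518.5,-209.7,125,100.6),(518.5,-209.7,73,100.6),(518.5,-209.7,150,100.6),(640,217,170,78.2))
E
```

```text
dp [11.8, 0.9, 98.3] twist [-0.001, 0.001, 0.0] rows>= 1.6
dp [0.0, 0.0, 52.0] twist [0.0, 0.0, 0.0] rows>= 0.8
dp [0.0, 0.0, -77.0] twist [0.0, 0.0, 0.0] rows>= 1.2
dp [-197.9, 397.1, -20.0] twist [0.0, 0.0, 0.391] rows>= 7.1
```

Call:
{"op": "step_arm", "data": {"motion": [{"dp":[12,1,50],"twist":[0,0,0],"hand":-0.3},{"dp":[12,1,98],"twist":[0,0,0],"hand":-0.3},{"dp":[12,1,98],"twist":[0,0,0],"hand":-0.3},{"dp":[12,1,98],"twist":[0,0,0],"hand":-0.3}]}}

```text
clock: 33.98
tool_pos: [0.5196, -0.2095, 0.127]
eef_rot: [-0.092, 0.996, -0.001, 0.002]
contact_force: [1.0, -0.1, 0.1]
opening: 0.349
finger_force: 0.0
```

Call:
{"op": "step_arm", "data": {"motion": [{"dp":[0,0,25],"twist":[0,0,0],"hand":-0.3},{"dp":[0,0,45],"twist":[0,0,0],"hand":-0.3},{"dp":[0,0,51],"twist":[0,0,0],"hand":-0.3},{"dp":[0,0,51],"twist":[0,0,0],"hand":-0.3},{"dp":[0,0,51],"twist":[0,0,0],"hand":-0.3}]}}

```text
clock: 34.6
tool_pos: [0.5193, -0.2099, 0.0758]
eef_rot: [-0.092, 0.996, -0.001, 0.002]
contact_force: [0.3, 0.2, -0.2]
opening: 0.354
finger_force: 0.0
```

Call:
{"op": "step_arm", "data": {"motion": [{"dp":[0,0,0],"twist":[0,0,0],"hand":-1},{"dp":[0,0,0],"twist":[0,0,0],"hand":-1},{"dp":[0,0,0],"twist":[0,0,0],"hand":-1},{"dp":[0,0,0],"twist":[0,0,0],"hand":-1}], "force": 60}}

```text
clock: 35.1
tool_pos: [0.5185, -0.2096, 0.0748]
eef_rot: [-0.092, 0.996, -0.0, 0.001]
contact_force: [-0.0, 1.1, 2.6]
opening: 0.129
finger_force: 60.0
```

Call:
{"op": "step_arm", "data": {"motion": [{"dp":[0,0,-15],"twist":[0,0,0],"hand":-1},{"dp":[0,0,-45],"twist":[0,0.06,0],"hand":-1},{"dp":[0,0,-80],"twist":[0,0.12,0],"hand":-1},{"dp":[0,0,-95],"twist":[0,0.12,0],"hand":-1},{"dp":[0,0,-95],"twist":[0,0.12,0],"hand":-1}]}}

```text
clock: 35.72
tool_pos: [0.5182, -0.2102, 0.1701]
eef_rot: [-0.092, 0.994, -0.006, -0.058]
contact_force: [-0.8, -0.3, -4.8]
opening: 0.128
finger_force: 60.0
```

```bash
python3 - <<'E'
from h import *
cat='''
def planR(*wps):
    """wps: (x,y,z mm, yaw deg of tool y, pitch deg: + = mouth (tool +x) down)"""
    st=r.get_state();p=np.array(st['tool_pos'])*1000;o=R.from_quat(st['eef_rot'])
    for w in wps:
        y=np.deg2rad(w[3]);Y=np.array([np.cos(y),np.sin(y),0]);Z=np.array([0,0,-1.]);X=np.cross(Y,Z)
        t=R.from_matrix(np.stack([X,Y,Z],1))*R.from_rotvec([0,-np.deg2rad(w[4]),0])
        dp=o.inv().apply(np.array(w[:3])-p);tw=(o.inv()*t).as_rotvec()
        print('dp',dp.round(1).tolist(),'twist',tw.round(3).tolist(),'rows>=',round(max(np.linalg.norm(dp)/62.5,np.rad2deg(np.linalg.norm(tw))/10.7),1));p=np.array(w[:3],float);o=t
'''
open('h.py','a').write(cat);exec(cat)
s=cam('wrist');save(s,'w9.png');P=cloud(s)
planR((650,215,190,78.2,-6))
print(find(s,'wrist','shaker_fin'),r.get_state()['q'].round(2))
E
```

```text
dp [-204.4, 393.7, -46.2] twist [-0.045, -0.015, 0.388] rows>= 7.1
[(0.74, [0.4904, -0.214, 0.1465]), (0.56, [0.3481, -0.0738, 0.0418])] [ 0.64  0.84 -0.66  1.75  0.67  0.92  1.41]
```

Call:
{"op": "step_arm", "data": {"motion": [{"dp":[-10,20,-5],"twist":[0,0,0.02],"hand":-1},{"dp":[-28,54,-15],"twist":[0,0,0.06],"hand":-1},{"dp":[-48,94,-25],"twist":[-0.01,0,0.1],"hand":-1},{"dp":[-68,134,-30],"twist":[-0.01,0,0.14],"hand":-1},{"dp":[-88,174,-35],"twist":[-0.02,0,0.18],"hand":-1}]}}

```text
clock: 36.45
tool_pos: [0.5754, -0.021, 0.1923]
eef_rot: [-0.001, 0.998, -0.002, -0.061]
contact_force: [0.9, 0.5, -4.2]
opening: 0.126
finger_force: 60.0
```

```bash
python3 - <<'E'
from h import *
planR((650,215,200,78.2,-6))
E
```

```text
dp [-73.6, 235.8, -17.5] twist [-0.027, -0.016, 0.207] rows>= 4.0
```

Call:
{"op": "step_arm", "data": {"motion": [{"dp":[-13,42,-3],"twist":[0,0,0.04],"hand":-1},{"dp":[-26,84,-6],"twist":[-0.01,0,0.08],"hand":-1},{"dp":[-39,126,-9],"twist":[-0.01,-0.01,0.12],"hand":-1},{"dp":[-52,165,-12],"twist":[-0.02,-0.01,0.16],"hand":-1},{"dp":[-62,198,-15],"twist":[-0.025,-0.015,0.19],"hand":-1}]}}

```text
clock: 37.08
tool_pos: [0.6381, 0.1772, 0.1986]
eef_rot: [0.094, 0.994, 0.005, -0.053]
contact_force: [-0.3, -0.2, -3.7]
opening: 0.129
finger_force: 60.0
```

Call:
{"op": "step_arm", "data": {"motion": [{"dp":[-5,16,0],"twist":[0,0,0.01],"hand":-1},{"dp":[-8,26,0],"twist":[0,0,0.016],"hand":-1},{"dp":[-8,26,0],"twist":[0,0,0.016],"hand":-1},{"dp":[-8,26,0],"twist":[0,0,0.016],"hand":-1}]}}

```text
clock: 37.58
tool_pos: [0.6513, 0.1988, 0.1993]
eef_rot: [0.102, 0.993, 0.004, -0.052]
contact_force: [0.5, -0.0, -4.2]
opening: 0.135
finger_force: 60.0
```

```bash
python3 - <<'E'
from h import *
planR((650,215,200,78.2,-6))
s=cam('wrist');save(s,'w10.png');st=r.get_state();print(st['tool_pos'],st['q'].round(2))
P=cloud(s);H,S,V=masks(s);o=R.from_quat(st['eef_rot'])
# scoop geometry in tool frame: roof points
Q=(P-st['tool_pos'])@o.as_matrix()*1000
m=(S<60)&(V>90)&(s['depth']>0)&(Q[...,2]>0)&(Q[...,2]<60)&(abs(Q[...,1])<30)
q=Q[m];print(len(q),q.min(0).round(1),q.max(0).round(1))
c=np.linalg.lstsq(np.c_[q[:,:2],np.ones(len(q))],q[:,2],rcond=None)[0];print('roof z=',c.round(3))
E
```

```text
dp [4.6, 15.6, -0.2] twist [-0.002, 0.001, 0.001] rows>= 0.3
[0.65140378 0.19882657 0.19960046] [-0.07  0.92 -0.58  1.32  0.44  1.11  0.67]
9857 [-74.3 -26.3   0.2] [56.7 26.  59.8]
roof z= [ 7.5000e-02 -3.0000e-03  2.4242e+01]
```

View pics/w10.png

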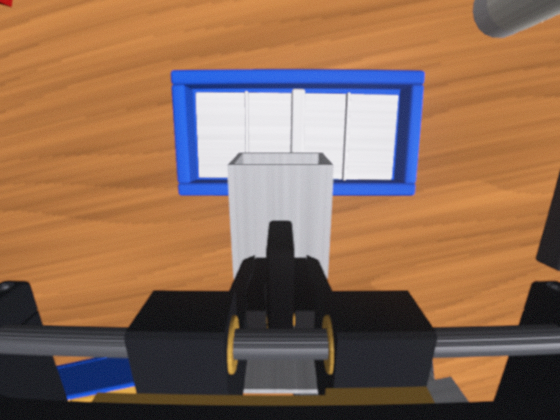

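```bash
cat >> h.py <<'E'
ux=np.array([.977,-.213]);uy=np.array([.213,.977]);I0=np.array([580.9,229.7])
def pour(ym,th,xm=15,zm=47):
    t=np.deg2rad(th);h=57*np.cos(t)-67*np.sin(t);d=57*np.sin(t)+67*np.cos(t)
    p=I0+ux*(xm+h)+uy*ym
    return (p[0],p[1],zm+d,77.8,th)
E
python3 - <<'E'
from h import *
a=pour(-75,8,15,80);b=pour(-75,15,15,50);print(a,b,pour(75,30))
planR(a,b)
E
```

```text
(np.float64(625.6169064644043), np.float64(143.1932947012097), np.float64(154.28082736040895), 77.8, 8) (np.float64(616.429407466846), np.float64(145.19630113568252), np.float64(129.46971593221127), 77.8, 15) (np.float64(627.0285887113516), np.float64(296.40108557265313), np.float64(133.52370205355737), 77.8, 30)
dp [9.1, -59.6, 46.6] twist [-0.002, -0.243, 0.008] rows>= 1.3
dp [12.8, 0.0, 23.3] twist [0.0, -0.122, 0.0] rows>= 0.7
```

Call:
{"op": "step_arm", "data": {"motion": [{"dp":[3,-20,8],"twist":[0,-0.05,0],"hand":-1},{"dp":[6,-40,25],"twist":[0,-0.11,0],"hand":-1},{"dp":[9,-55,40],"twist":[0,-0.18,0.008],"hand":-1},{"dp":[9,-60,47],"twist":[0,-0.243,0.008],"hand":-1},{"dp":[9,-60,47],"twist":[0,-0.243,0.008],"hand":-1}]}}

```text
clock: 38.25
tool_pos: [0.6242, 0.1435, 0.154]
eef_rot: [0.105, 0.992, -0.009, 0.068]
contact_force: [0.5, 1.1, -5.3]
opening: 0.131
finger_force: 60.0
```

Call:
{"op": "step_arm", "data": {"motion": [{"dp":[6,0,10],"twist":[0,-0.05,0],"hand":-1},{"dp":[13,0,20],"twist":[0,-0.1,0],"hand":-1},{"dp":[13,0,23],"twist":[0,-0.122,0],"hand":-1},{"dp":[13,0,23],"twist":[0,-0.122,0],"hand":-1}]}}

```text
clock: 38.75
tool_pos: [0.6168, 0.1474, 0.1298]
eef_rot: [0.104, 0.986, -0.014, 0.13]
contact_force: [-0.2, -0.0, -4.0]
opening: 0.13
finger_force: 60.0
```

```bash
python3 - <<'E'
from h import *
st=r.get_state();print(st['tool_pos'],st['q'].round(2))
planR(pour(-75,15,15,50),pour(-75,20,15,48),pour(-75,25,15,48))
s=cam('wrist');save(s,'w11.png')
P=cloud(s);H,S,V=masks(s);o=R.from_quat(st['eef_rot'])
Q=(P-st['tool_pos'])@o.as_matrix()*1000
m=(S<60)&(V>90)&(s['depth']>0)&(Q[...,2]>15)&(Q[...,2]<70)&(abs(Q[...,1])<30)&(Q[...,0]>25)
q=Q[m];print(q.min(0),q.max(0));c=np.linalg.lstsq(np.c_[q[:,:2],np.ones(len(q))],q[:,2],rcond=None)[0];print('roof',c.round(3),np.abs(q@[-c[0],-c[1],1]-c[2]).max())
b=(H>13)&(H<34)&(S>80)&(V>120)&(Q[...,2]>20)&(Q[...,0]>0);print(b.sum())
E
```

```text
[0.61684976 0.14739952 0.12981823] [-0.27  0.82 -0.19  1.86  0.87  0.37  0.17]
dp [0.0, -2.2, 0.3] twist [0.001, -0.0, 0.002] rows>= 0.0
dp [6.6, 0.0, -2.8] twist [0.0, -0.087, -0.0] rows>= 0.5
dp [6.1, 0.0, -4.7] twist [0.0, -0.087, -0.0] rows>= 0.5
[ 25.0102263  -26.11580755  15.37498841] [56.78438404 26.18662109 69.89063469]
roof [6.400e-01 2.000e-03 4.232e+00] 31.639951928732724
31087
```

View pics/w11.png

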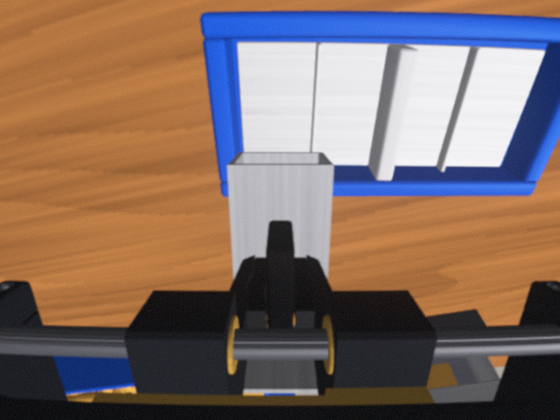

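Call:
{"op": "step_arm", "data": {"motion": [{"dp":[4,-3,-2],"twist":[0,-0.05,0],"hand":-1},{"dp":[7,-3,-3],"twist":[0,-0.1,0],"hand":-1},{"dp":[7,-3,-3],"twist":[0,-0.1,0],"hand":-1}]}}

```text
clock: 39.17
tool_pos: [0.6083, 0.1467, 0.1308]
eef_rot: [0.102, 0.978, -0.019, 0.179]
contact_force: [-0.4, 0.4, -4.7]
opening: 0.135
finger_force: 60.0
```

Call:
{"op": "step_arm", "data": {"motion": [{"dp":[-8,0,0],"twist":[0,0,0],"hand":-1},{"dp":[8,0,0],"twist":[0,0,0],"hand":-1},{"dp":[-8,0,0],"twist":[0,0,0],"hand":-1},{"dp":[8,0,0],"twist":[0,0,0],"hand":-1},{"dp":[0,0,0],"twist":[0,0,0],"hand":-1}]}}

```text
clock: 39.8
tool_pos: [0.6083, 0.1463, 0.1303]
eef_rot: [0.103, 0.978, -0.019, 0.178]
contact_force: [-0.1, -0.0, -2.7]
opening: 0.131
finger_force: 60.0
```

```bash
cat >> h.py <<'E'
def oninsert(name='wrist',save_as=None):
    "brass components on the insert, in insert frame mm; also brass just at the mouth"
    st=r.get_state();s=cam(name);P=cloud(s);H,S,V=masks(s)
    if save_as: save(s,save_as)
    m=(H>13)&(H<36)&(S>80)&(V>90)&(s['depth']>0)
    L=np.stack([(P[...,:2]*1000-I0)@ux,(P[...,:2]*1000-I0)@uy,P[...,2]*1000],-1)
    z=m&(abs(L[...,0])<70)&(abs(L[...,1])<130)&(L[...,2]>8)&(L[...,2]<60)
    n,l=cv2.connectedComponents(z.astype(np.uint8))
    for i in range(1,n):
        q=L[l==i]
        if len(q)>25: print('  brass n',len(q),'x,y',q[:,:2].mean(0).round(0).tolist(),'span',np.ptp(q[:,:2],axis=0).round(0).tolist(),'zmax',q[:,2].max().round(0))
    if name=='wrist':
        Q=(P-st['tool_pos'])@R.from_quat(st['eef_rot']).as_matrix()*1000
        z=m&(Q[...,0]>0)&(Q[...,0]<60)&(abs(Q[...,1])<26)&(Q[...,2]>20)&(Q[...,2]<75);print('  in mouth',z.sum())
    return s
E
python3 - <<'E'
from h import *
oninsert();st=r.get_state();print(st['tool_pos'],st['q'].round(2),R.from_quat(st['eef_rot']).as_matrix()[2].round(2))
planR(pour(-75,20,15,47),pour(-75,25,15,47))
E
```

```text
brass n 903 x,y [-36.0, -90.0] span [19.0, 19.0] zmax 30.0
  brass n 1419 x,y [-8.0, -83.0] span [36.0, 25.0] zmax 31.0
  brass n 844 x,y [2.0, -63.0] span [17.0, 17.0] zmax 60.0
  brass n 89 x,y [10.0, -69.0] span [17.0, 5.0] zmax 60.0
  brass n 49 x,y [10.0, -55.0] span [14.0, 5.0] zmax 60.0
  in mouth 366
[0.61084283 0.1450639  0.1316519 ] [-0.47  0.81  0.11  1.97  1.13  0.14 -0.16] [-0.36  0.   -0.93]
dp [2.3, 1.3, 1.5] twist [0.001, 0.014, 0.0] rows>= 0.1
dp [6.1, 0.0, -4.7] twist [0.0, -0.087, -0.0] rows>= 0.5
```

```bash
python3 - <<'E'
from h import *
planR(pour(-75,5,15,52),pour(-27,5,15,52),pour(-27,15,15,48))
E
```

```text
dp [-14.6, 1.3, 14.1] twist [0.001, 0.276, 0.0] rows>= 1.5
dp [-0.1, 48.0, 0.0] twist [0.0, 0.0, 0.0] rows>= 0.8
dp [12.8, 0.0, -4.9] twist [0.0, -0.175, 0.0] rows>= 0.9
```

Call:
{"op": "step_arm", "data": {"motion": [{"dp":[-8,1,6],"twist":[0,0.15,0],"hand":-1},{"dp":[-14.5,1,14],"twist":[0,0.276,0],"hand":-1},{"dp":[-14.5,1,14],"twist":[0,0.276,0],"hand":-1}]}}

```text
clock: 40.22
tool_pos: [0.6289, 0.1408, 0.1243]
eef_rot: [0.108, 0.993, -0.002, 0.041]
contact_force: [0.3, -0.6, -3.5]
opening: 0.131
finger_force: 60.0
```

Call:
{"op": "step_arm", "data": {"motion": [{"dp":[0,12,0],"twist":[0,0,0],"hand":-1},{"dp":[0,36,0],"twist":[0,0,0],"hand":-1},{"dp":[0,48,0],"twist":[0,0,0],"hand":-1},{"dp":[0,48,0],"twist":[0,0,0],"hand":-1}]}}

```text
clock: 40.72
tool_pos: [0.6357, 0.1931, 0.1228]
eef_rot: [0.103, 0.994, -0.004, 0.043]
contact_force: [-0.8, -1.2, -3.5]
opening: 0.135
finger_force: 60.0
```

```bash
python3 - <<'E'
from h import *
oninsert(save_as='w12.png');st=r.get_state();print(st['q'].round(2))
planR(pour(-27,10,15,48),pour(-27,15,15,48),pour(-27,20,15,48))
E
```

```text
brass n 731 x,y [-35.0, -88.0] span [19.0, 19.0] zmax 29.0
  brass n 610 x,y [-32.0, -60.0] span [16.0, 17.0] zmax 30.0
  brass n 1236 x,y [-5.0, -81.0] span [37.0, 23.0] zmax 29.0
  brass n 596 x,y [4.0, -62.0] span [17.0, 17.0] zmax 29.0
  in mouth 349
[-0.12  0.93 -0.5   1.61  0.71  0.73  0.39]
dp [2.4, -0.9, -1.5] twist [-0.001, -0.089, 0.005] rows>= 0.5
dp [6.1, 0.0, -4.7] twist [0.0, -0.087, 0.0] rows>= 0.5
dp [6.1, 0.0, -4.7] twist [0.0, -0.087, -0.0] rows>= 0.5
```

View pics/w12.png

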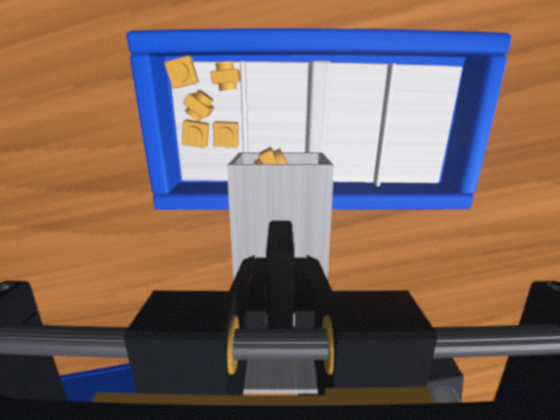

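Call:
{"op": "step_arm", "data": {"motion": [{"dp":[2,-1,-1],"twist":[0,-0.09,0.005],"hand":-1},{"dp":[5,-1,-4],"twist":[0,-0.13,0.005],"hand":-1},{"dp":[5,-1,-4],"twist":[0,-0.13,0.005],"hand":-1}]}}

```text
clock: 41.15
tool_pos: [0.6302, 0.1895, 0.1265]
eef_rot: [0.106, 0.989, -0.012, 0.107]
contact_force: [-0.8, 0.1, -2.6]
opening: 0.133
finger_force: 60.0
```

```bash
python3 - <<'E'
from h import *
oninsert()
E
```

```text
brass n 823 x,y [-35.0, -88.0] span [19.0, 19.0] zmax 29.0
  brass n 711 x,y [-33.0, -60.0] span [18.0, 17.0] zmax 30.0
  brass n 603 x,y [-17.0, -34.0] span [17.0, 18.0] zmax 30.0
  brass n 1361 x,y [-6.0, -81.0] span [38.0, 23.0] zmax 30.0
  brass n 646 x,y [4.0, -62.0] span [17.0, 17.0] zmax 30.0
  in mouth 0
```

Call:
{"op": "step_arm", "data": {"motion": [{"dp":[-5,0,0],"twist":[0,0,0],"hand":-1},{"dp":[5,0,0],"twist":[0,0,0],"hand":-1},{"dp":[0,0,0],"twist":[0,0,0],"hand":-1}]}}

```text
clock: 41.58
tool_pos: [0.63, 0.1897, 0.1257]
eef_rot: [0.107, 0.989, -0.012, 0.106]
contact_force: [0.6, 0.9, -2.8]
opening: 0.131
finger_force: 60.0
```

```bash
python3 - <<'E'
from h import *
oninsert(save_as='w13.png')
E
```

```text
brass n 833 x,y [-35.0, -88.0] span [19.0, 19.0] zmax 29.0
  brass n 716 x,y [-33.0, -60.0] span [17.0, 17.0] zmax 30.0
  brass n 609 x,y [-19.0, -34.0] span [18.0, 18.0] zmax 29.0
  brass n 1371 x,y [-6.0, -81.0] span [38.0, 23.0] zmax 29.0
  brass n 656 x,y [4.0, -62.0] span [17.0, 17.0] zmax 29.0
  brass n 40 x,y [16.0, -27.0] span [4.0, 7.0] zmax 60.0
  in mouth 137
```

```bash
python3 - <<'E'
from h import *
planR(pour(-27,4,15,55),pour(25,4,15,55),pour(25,12,15,48))
E
```

```text
dp [-8.5, 1.8, 2.3] twist [-0.0, 0.146, -0.004] rows>= 0.8
dp [-0.1, 52.0, 0.0] twist [0.0, 0.0, 0.0] rows>= 0.8
dp [10.4, 0.0, -0.3] twist [0.0, -0.14, 0.0] rows>= 0.7
```

Call:
{"op": "step_arm", "data": {"motion": [{"dp":[-5,1,1],"twist":[0,0.1,0],"hand":-1},{"dp":[-8.5,1.5,2],"twist":[0,0.146,-0.004],"hand":-1},{"dp":[-8.5,1.5,2],"twist":[0,0.146,-0.004],"hand":-1}]}}

```text
clock: 42.0
tool_pos: [0.6418, 0.1876, 0.1259]
eef_rot: [0.108, 0.994, -0.004, 0.035]
contact_force: [-1.0, -0.4, -2.8]
opening: 0.131
finger_force: 60.0
```

Call:
{"op": "step_arm", "data": {"motion": [{"dp":[0,12,0],"twist":[0,0,0],"hand":-1},{"dp":[0,36,0],"twist":[0,0,0],"hand":-1},{"dp":[0,52,0],"twist":[0,0,0],"hand":-1},{"dp":[0,52,0],"twist":[0,0,0],"hand":-1}]}}

```text
clock: 42.5
tool_pos: [0.6504, 0.2428, 0.1263]
eef_rot: [0.104, 0.994, -0.003, 0.035]
contact_force: [0.1, -0.2, -3.7]
opening: 0.128
finger_force: 60.0
```

Call:
{"op": "step_arm", "data": {"motion": [{"dp":[6,0,0],"twist":[0,-0.08,0],"hand":-1},{"dp":[10,0,0],"twist":[0,-0.14,0],"hand":-1},{"dp":[10,0,0],"twist":[0,-0.14,0],"hand":-1}]}}

```text
clock: 42.88
tool_pos: [0.6398, 0.2419, 0.1255]
eef_rot: [0.104, 0.989, -0.012, 0.103]
contact_force: [-0.2, 0.1, -2.5]
opening: 0.127
finger_force: 60.0
```

```bash
python3 - <<'E'
from h import *
oninsert(save_as='w14.png')
planR(pour(25,12,15,48))
E
```

```text
brass n 854 x,y [-35.0, -87.0] span [18.0, 20.0] zmax 29.0
  brass n 733 x,y [-33.0, -59.0] span [17.0, 17.0] zmax 29.0
  brass n 697 x,y [-19.0, -33.0] span [17.0, 19.0] zmax 29.0
  brass n 1471 x,y [-6.0, -80.0] span [38.0, 22.0] zmax 30.0
  brass n 601 x,y [-7.0, -17.0] span [17.0, 18.0] zmax 30.0
  brass n 676 x,y [4.0, -61.0] span [17.0, 18.0] zmax 30.0
  in mouth 0
dp [-0.5, 0.7, 0.3] twist [-0.001, -0.0, 0.001] rows>= 0.0
```

Call:
{"op": "step_arm", "data": {"motion": [{"dp":[4,0,-3],"twist":[0,-0.07,0],"hand":-1},{"dp":[-4,0,-3],"twist":[0,-0.07,0],"hand":-1},{"dp":[8,0,-3],"twist":[0,-0.1,0],"hand":-1},{"dp":[-2,0,-4],"twist":[0,-0.12,0],"hand":-1},{"dp":[8,0,-5],"twist":[0,-0.14,0],"hand":-1}]}}

```text
clock: 43.55
tool_pos: [0.6368, 0.2418, 0.1296]
eef_rot: [0.107, 0.979, -0.019, 0.175]
contact_force: [0.5, 1.1, -1.9]
opening: 0.128
finger_force: 60.0
```

```bash
python3 - <<'E'
from h import *
oninsert(save_as='w15.png');print(r.get_state()['q'].round(2))
planR(pour(25,20,15,48),pour(25,28,15,48))
E
```

```text
brass n 1017 x,y [-36.0, -87.0] span [18.0, 20.0] zmax 30.0
  brass n 897 x,y [-33.0, -59.0] span [18.0, 18.0] zmax 30.0
  brass n 810 x,y [-19.0, -33.0] span [17.0, 18.0] zmax 29.0
  brass n 1666 x,y [-7.0, -79.0] span [38.0, 29.0] zmax 30.0
  brass n 682 x,y [-7.0, -17.0] span [18.0, 17.0] zmax 29.0
  brass n 766 x,y [3.0, -61.0] span [17.0, 17.0] zmax 29.0
  in mouth 0
[-0.44  0.86 -0.18  1.78  1.01  0.44 -0.1 ]
dp [2.1, 0.2, -2.6] twist [0.0, 0.002, -0.001] rows>= 0.1
dp [9.9, 0.0, -7.3] twist [-0.0, -0.14, 0.0] rows>= 0.7
```

Steeper, with a stronger shake.

Call:
{"op": "step_arm", "data": {"motion": [{"dp":[7,0,-7],"twist":[0,-0.07,0],"hand":-1},{"dp":[12,0,-10],"twist":[0,-0.14,0],"hand":-1},{"dp":[0,0,-10],"twist":[0,-0.14,0],"hand":-1},{"dp":[14,0,-10],"twist":[0,-0.14,0],"hand":-1},{"dp":[12,0,-10],"twist":[0,-0.14,0],"hand":-1}]}}

```text
clock: 44.22
tool_pos: [0.6191, 0.248, 0.1335]
eef_rot: [0.101, 0.965, -0.026, 0.241]
contact_force: [0.6, 0.1, -2.0]
opening: 0.125
finger_force: 60.0
```

```bash
python3 - <<'E'
from h import *
oninsert(save_as='w16.png');print(r.get_state()['q'].round(2))
planR(pour(25,28,15,48),pour(25,34,15,48))
E
```

```text
brass n 958 x,y [-34.0, -59.0] span [17.0, 17.0] zmax 29.0
  brass n 973 x,y [-36.0, -87.0] span [17.0, 20.0] zmax 29.0
  brass n 829 x,y [-20.0, -33.0] span [18.0, 19.0] zmax 29.0
  brass n 1632 x,y [-8.0, -79.0] span [39.0, 21.0] zmax 29.0
  brass n 686 x,y [-8.0, -16.0] span [18.0, 20.0] zmax 34.0
  brass n 724 x,y [-1.0, 22.0] span [19.0, 19.0] zmax 30.0
  brass n 753 x,y [3.0, -61.0] span [17.0, 17.0] zmax 29.0
  in mouth 0
[-0.72  0.86  0.19  1.91  1.4   0.21 -0.62]
dp [0.8, -0.4, -0.1] twist [0.001, 0.002, 0.001] rows>= 0.0
dp [7.3, 0.0, -5.6] twist [0.0, -0.105, 0.0] rows>= 0.6
```

```bash
python3 - <<'E'
from h import *
planR((640,230,200,78.2,0),(575,0,200,88,0),(509.6,-217.5,130,98.7,0),(509.6,-217.5,76,98.7,0))
E
```

```text
dp [-51.3, -12.6, -47.2] twist [-0.001, 0.491, -0.006] rows>= 2.6
dp [16.6, -238.4, 0.0] twist [0.0, 0.0, -0.171] rows>= 3.8
dp [57.8, -219.6, 70.0] twist [0.0, 0.0, -0.187] rows>= 3.8
dp [0.0, 0.0, 54.0] twist [0.0, 0.0, 0.0] rows>= 0.9
```

Call:
{"op": "step_arm", "data": {"motion": [{"dp":[-5,-1,-20],"twist":[0,0.05,0],"hand":-1},{"dp":[-20,-5,-35],"twist":[0,0.18,0],"hand":-1},{"dp":[-40,-10,-43],"twist":[0,0.34,0],"hand":-1},{"dp":[-51,-12.5,-47],"twist":[0,0.491,-0.006],"hand":-1},{"dp":[-51,-12.5,-47],"twist":[0,0.491,-0.006],"hand":-1}]}}

```text
clock: 44.9
tool_pos: [0.6434, 0.2254, 0.2028]
eef_rot: [0.107, 0.994, 0.002, -0.0]
contact_force: [1.7, -1.0, -3.1]
opening: 0.127
finger_force: 60.0
```

Call:
{"op": "step_arm", "data": {"motion": [{"dp":[4,-50,0],"twist":[0,0,-0.03],"hand":-1},{"dp":[8,-100,0],"twist":[0,0,-0.07],"hand":-1},{"dp":[12,-160,0],"twist":[0,0,-0.11],"hand":-1},{"dp":[16,-210,0],"twist":[0,0,-0.15],"hand":-1},{"dp":[16.5,-238,0],"twist":[0,0,-0.171],"hand":-1}]}}

```text
clock: 45.52
tool_pos: [0.5727, -0.0054, 0.2003]
eef_rot: [0.02, 1.0, -0.001, -0.002]
contact_force: [0.6, 0.8, -2.5]
opening: 0.129
finger_force: 60.0
```

```bash
python3 - <<'E'
from h import *
planR((509.6,-217.5,130,98.7,0))
E
```

```text
dp [54.4, -214.3, 71.1] twist [-0.003, -0.003, -0.192] rows>= 3.7
```

Call:
{"op": "step_arm", "data": {"motion": [{"dp":[14,-54,10],"twist":[0,0,-0.05],"hand":-1},{"dp":[28,-110,25],"twist":[0,0,-0.1],"hand":-1},{"dp":[42,-165,45],"twist":[0,0,-0.15],"hand":-1},{"dp":[52,-200,60],"twist":[0,0,-0.19],"hand":-1},{"dp":[54,-214,70],"twist":[0,0,-0.192],"hand":-1}]}}

```text
clock: 46.15
tool_pos: [0.5101, -0.2164, 0.1296]
eef_rot: [-0.075, 0.997, -0.001, -0.002]
contact_force: [0.9, 0.8, -1.9]
opening: 0.132
finger_force: 60.0
```

Call:
{"op": "step_arm", "data": {"motion": [{"dp":[0,0,0],"twist":[0,0,0],"hand":-1},{"dp":[0,0,0],"twist":[0,0,0],"hand":-1},{"dp":[0,0,0],"twist":[0,0,0],"hand":-1}]}}

```text
clock: 46.52
tool_pos: [0.5126, -0.2098, 0.131]
eef_rot: [-0.079, 0.997, -0.0, 0.0]
contact_force: [0.2, -0.3, -2.0]
opening: 0.133
finger_force: 60.0
```

```bash
python3 - <<'E'
from h import *
s=cam('wrist');save(s,'w17.png');st=r.get_state();print(st['tool_pos'],st['contact_force'])
P=cloud(s);H,S,V=masks(s);Q=(P-st['tool_pos'])@R.from_quat(st['eef_rot']).as_matrix()*1000
m=(S<60)&(V>90)&(s['depth']>0)&(Q[...,2]>20)&(Q[...,2]<32)&(abs(Q[...,1])<24)&(Q[...,0]>20)
q=Q[m];c=np.linalg.lstsq(np.c_[q[:,:2],np.ones(len(q))],q[:,2],rcond=None)[0];print('roof',c.round(3),q.max(0).round(1))
ok=(s['depth']>0)&(P[...,0]<.8)
for x in rect(P,ok&(V<70)&(P[...,2]<.01)&(P[...,2]>.001),'mat',300): print(x)
planR((509.6,-217.5,80,98.7,0),(509.6,-217.5,75,98.7,0))
E
```

```text
[ 0.5123272  -0.21015436  0.13079821] [ 0.38588453  0.51380808 -1.39702151]
roof [ 3.0000e-03 -3.0000e-03  2.6098e+01] [56.2 24.  32. ]
('mat', 11287, [516.6, -216.5], [153.9, 127.2], 'longaxis deg', 8.8, 'zmed/max', [4.3, 6.6], 'px', 261, 179)
dp [3.8, -6.8, 50.8] twist [-0.001, -0.001, 0.007] rows>= 0.8
dp [0.0, 0.0, 5.0] twist [0.0, 0.0, 0.0] rows>= 0.1
```

View pics/w17.png

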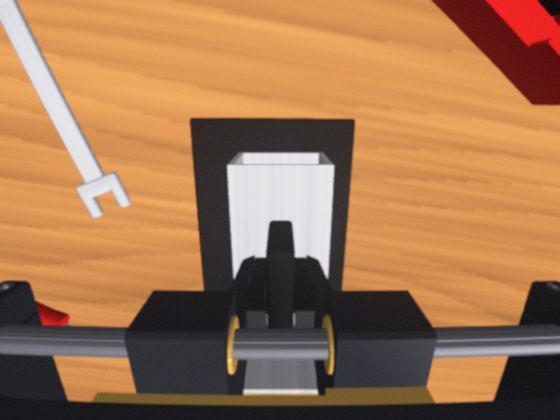

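Call:
{"op": "step_arm", "data": {"motion": [{"dp":[4,-7,10],"twist":[0,0,0.007],"hand":-1},{"dp":[4,-7,32],"twist":[0,0,0.007],"hand":-1},{"dp":[4,-7,48],"twist":[0,0,0.007],"hand":-1},{"dp":[4,-7,54],"twist":[0,0,0.007],"hand":-1},{"dp":[4,-7,55],"twist":[0,0,0.007],"hand":-1}]}}

```text
clock: 47.2
tool_pos: [0.5083, -0.2193, 0.075]
eef_rot: [-0.075, 0.997, -0.001, -0.001]
contact_force: [-0.4, 0.3, -0.2]
opening: 0.131
finger_force: 60.0
```

Call:
{"op": "step_arm", "data": {"motion": [{"dp":[0,0,0],"twist":[0,0,0],"hand":-1},{"dp":[0,0,0],"twist":[0,0,0],"hand":-1}]}}

```text
clock: 47.45
tool_pos: [0.5088, -0.2194, 0.0754]
eef_rot: [-0.074, 0.997, -0.001, -0.0]
contact_force: [-0.5, 0.1, -3.4]
opening: 0.129
finger_force: 60.0
```

Call:
{"op": "step_arm", "data": {"motion": [{"dp":[0,0,0.5],"twist":[0,0,0],"hand":-0.3},{"dp":[0,0,0.5],"twist":[0,0,0],"hand":-0.3},{"dp":[0,0,0.5],"twist":[0,0,0],"hand":-0.3},{"dp":[0,0,-30],"twist":[0,0,0],"hand":-0.3},{"dp":[0,0,-80],"twist":[0,0,0],"hand":-0.3}]}}

```text
clock: 48.08
tool_pos: [0.5075, -0.219, 0.1549]
eef_rot: [-0.075, 0.997, 0.0, -0.002]
contact_force: [0.3, -1.0, 0.2]
opening: 0.352
finger_force: 0.0
```

Call:
{"op": "step_arm", "data": {"motion": [{"dp":[0,0,-60],"twist":[0,0,0],"hand":-0.3},{"dp":[0,0,-90],"twist":[0,0,0],"hand":-0.3},{"dp":[0,0,-90],"twist":[0,0,0],"hand":-0.3},{"dp":[0,0,-90],"twist":[0,0,0],"hand":-0.3}]}}

```text
clock: 48.58
tool_pos: [0.5079, -0.2194, 0.2442]
eef_rot: [-0.074, 0.997, -0.0, -0.002]
contact_force: [-1.0, -0.1, -0.7]
opening: 0.348
finger_force: 0.0
```

```bash
python3 - <<'E'
from h import *
s=cam('wrist');P=cloud(s);H,S,V=masks(s)
ok=(P[...,0]>.15)&(P[...,0]<.85)&(s['depth']>0)
for x in rect(P,ok&(V<70)&(P[...,2]>.078)&(P[...,2]<.092),'fin',60): print(x)
m=ok&(S<60)&(V>90)&(P[...,2]>.043)&(P[...,2]<.054)
for x in rect(P,m,'roof',300): print(x)
q=P[m&(P[...,0]<.53)];print(np.linalg.lstsq(np.c_[q[:,:2]-q[:,:2].mean(0),np.ones(len(q))],q[:,2],rcond=None)[0].round(3))
plan((560,100,240,80),(555,210,240,78))
E
```

```text
('fin', 725, [334.0, -83.7], [43.4, 12.7], 'longaxis deg', 61.4, 'zmed/max', [80.3, 82.8], 'px', 470, 24)
('fin', 402, [501.1, -221.0], [41.9, 9.3], 'longaxis deg', 8.0, 'zmed/max', [84.3, 86.6], 'px', 279, 191)
('roof', 3030, [494.4, -221.4], [84.9, 52.1], 'longaxis deg', 8.7, 'zmed/max', [48.3, 54.0], 'px', 280, 167)
[0.003 0.002 0.048]
dp [-99.1, 307.9, 3.3] twist [-0.001, -0.004, 0.324] rows>= 5.2
dp [24.0, 107.5, 0.0] twist [0.0, 0.0, 0.035] rows>= 1.8
```

Call:
{"op": "step_arm", "data": {"motion": [{"dp":[-99,308,3],"twist":[0,0,0.324],"hand":-0.3},{"dp":[-99,308,3],"twist":[0,0,0.324],"hand":-0.3},{"dp":[-99,308,3],"twist":[0,0,0.324],"hand":-0.3},{"dp":[-99,308,3],"twist":[0,0,0.324],"hand":-0.3},{"dp":[-99,308,3],"twist":[0,0,0.324],"hand":-0.3}]}}

```text
clock: 49.25
tool_pos: [0.5585, 0.0908, 0.2401]
eef_rot: [0.087, 0.996, -0.001, -0.002]
contact_force: [0.8, -0.6, 0.1]
opening: 0.348
finger_force: 0.0
```

Call:
{"op": "step_arm", "data": {"motion": [{"dp":[25,115,0],"twist":[0,0,0.035],"hand":-0.3},{"dp":[25,115,0],"twist":[0,0,0.035],"hand":-0.3},{"dp":[25,115,0],"twist":[0,0,0.035],"hand":-0.3},{"dp":[25,115,0],"twist":[0,0,0.035],"hand":-0.3},{"dp":[25,115,0],"twist":[0,0,0.035],"hand":-0.3}]}}

```text
clock: 49.88
tool_pos: [0.5547, 0.2045, 0.2408]
eef_rot: [0.106, 0.994, -0.002, -0.001]
contact_force: [-0.3, 0.2, -0.1]
opening: 0.35
finger_force: 0.0
```

```bash
python3 - <<'E'
from h import *
print(r.get_state()['tool_pos'])
s=oninsert(save_as='w18.png');seat()
for b in blanks(s,base=.010): 
    L=(np.array(b[1])-I0);print(b,'ins',(L@ux).round(1),(L@uy).round(1))
im=cv2.imread('pics/w18.png')[100:330,150:420];cv2.imwrite('pics/c2.png',cv2.resize(im,None,fx=2.6,fy=2.6))
E
```

```text
[0.55467368 0.20450353 0.24081102]
  brass n 212 x,y [-35.0, -88.0] span [17.0, 18.0] zmax 30.0
  brass n 184 x,y [-33.0, -60.0] span [16.0, 17.0] zmax 29.0
  brass n 169 x,y [-19.0, -34.0] span [16.0, 16.0] zmax 29.0
  brass n 395 x,y [-5.0, -81.0] span [37.0, 21.0] zmax 30.0
  brass n 178 x,y [-6.0, -17.0] span [17.0, 17.0] zmax 29.0
  brass n 172 x,y [-3.0, 20.0] span [17.0, 16.0] zmax 29.0
  brass n 194 x,y [4.0, -62.0] span [16.0, 15.0] zmax 29.0
  in mouth 0
('rim', 6266, [578.5, 229.4], [229.6, 115.0], 'longaxis deg', 78.3, 'zmed/max', [34.0, 36.8], 'px', 307, 195)
('plate', 8737, [582.4, 228.8], [200.8, 86.5], 'longaxis deg', 77.8, 'zmed/max', [10.3, 20.0], 'px', 313, 199)
('rib', 274, [491.7, 428.0], [47.3, 13.5], 'longaxis deg', -18.8, 'zmed/max', [36.3, 40.9], 'px', 482, 84)
('rib', 803, [581.2, 229.5], [83.6, 12.2], 'longaxis deg', -12.2, 'zmed/max', [36.1, 38.4], 'px', 307, 203)
plane [-0.0027  0.0008  0.0103]
(212, [528.3, 150.4], [16.4, 16.2], 'yaw', 89.2, 'zmax', 28.5) ins -34.5 -88.7
(184, [536.6, 179.7], [13.6, 16.5], 'yaw', 87.8, 'zmax', 28.5) ins -32.6 -58.3
(169, [554.7, 201.5], [16.0, 12.8], 'yaw', 59.0, 'zmax', 28.5) ins -19.6 -33.1
(393, [558.9, 151.2], [16.5, 36.6], 'yaw', 65.4, 'zmax', 28.6) ins -4.8 -81.4
(177, [571.3, 214.6], [16.2, 15.2], 'yaw', 137.5, 'zmax', 28.7) ins -6.2 -16.8
(171, [583.0, 249.2], [16.2, 13.6], 'yaw', 97.9, 'zmax', 28.9) ins -2.1 19.5
(194, [572.6, 168.1], [15.2, 16.3], 'yaw', 75.7, 'zmax', 28.3) ins 5.0 -62.0
```

View pics/c2.png

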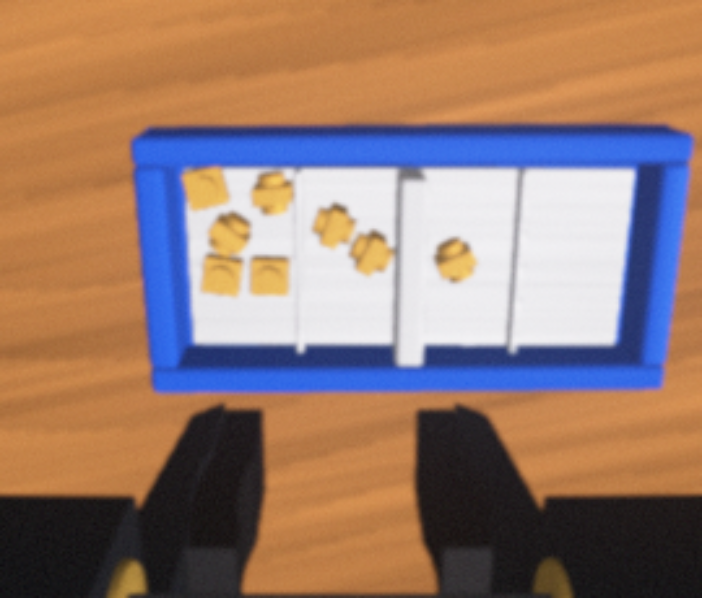

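```bash
python3 - <<'E'
from h import *
plan((565,165,150,78));print(r.get_state()['q'].round(2))
E
```

```text
dp [-18.6, -36.6, 91.3] twist [-0.003, -0.002, -0.003] rows>= 1.6
[-0.1   0.72 -0.59  1.68  0.48  0.9   0.48]
```

Call:
{"op": "step_arm", "data": {"motion": [{"dp":[-10,-20,45],"twist":[0,0,0],"hand":-0.3},{"dp":[-18.5,-36.5,91],"twist":[0,0,0],"hand":-0.3},{"dp":[-18.5,-36.5,91],"twist":[0,0,0],"hand":-0.3},{"dp":[-18.5,-36.5,91],"twist":[0,0,0],"hand":-0.3},{"dp":[-18.5,-36.5,91],"twist":[0,0,0],"hand":-0.3}]}}

```text
clock: 50.6
tool_pos: [0.5657, 0.169, 0.1529]
eef_rot: [0.104, 0.995, 0.001, 0.001]
contact_force: [0.2, 0.2, -0.9]
opening: 0.357
finger_force: 0.0
```

```bash
python3 - <<'E'
from h import *
s=cam('wrist');P=cloud(s);H,S,V=masks(s);save(s,'w19.png')
L=np.stack([(P[...,:2]*1000-I0)@ux,(P[...,:2]*1000-I0)@uy,P[...,2]*1000],-1)
m=(H>13)&(H<36)&(S>80)&(V>90)&(s['depth']>0)&(abs(L[...,0])<60)&(L[...,2]>12)&(L[...,2]<35)
# orthographic insert-frame map: x_ins up->right; 4px/mm, colour and height
W=np.zeros((400,400,3),np.uint8);Z=np.full((400,400),-1.)
for (x,y,z),c in zip(L[m],s['pixels'][m]):
    i=int((50-x)*4);j=int((y+105)*4)
    if 0<=i<400 and 0<=j<400 and z>Z[max(i-2,0):i+2,max(j-2,0):j+2].max()-20: 
        cv2.circle(W,(j,i),2,(int(c[2]),int(c[1]),int(c[0])) ,-1); Z[i,j]=z
for y in (-100,-50.5,-47.5,-6): cv2.line(W,(int((y+105)*4),0),(int((y+105)*4),400),(255,255,255),1)
for x in (-42,0,42): cv2.line(W,(0,int((50-x)*4)),(400,int((50-x)*4)),(90,90,90),1)
im=cv2.resize(s['pixels'][:270,60:430,::-1],None,fx=1.08,fy=1.08);im2=np.zeros((400,400,3),np.uint8);im2[:im.shape[0]]=im[:,:400]
cv2.imwrite('pics/c3.png',np.hstack([W,im2]))
print(r.get_state()['tool_pos'])
E
```

```text
[0.56555955 0.16875248 0.15265349]
```

View pics/c3.png

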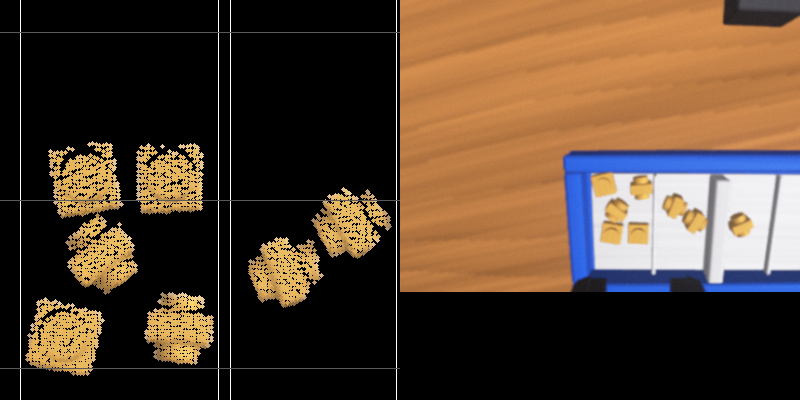

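```bash
python3 - <<'E'
from h import *
print(r.tip_reach)
for k in range(2):
    s=cam('wrist');P=cloud(s);H,S,V=masks(s)
    L=np.stack([(P[...,:2]*1000-I0)@ux,(P[...,:2]*1000-I0)@uy,P[...,2]*1000],-1)
    m=(s['depth']>0)&(abs(L[...,0]-5)<12)&(abs(L[...,1]+62)<11)&(H>13)&(H<36)&(S>80)
    z=L[...,2][m];print(np.histogram(z,bins=[10,14,18,20,21,22,23,24,25,26,27,28,29,30])[0])
    q=P[m&(L[...,2]>25.5)]*1000;c,rad=cv2.minEnclosingCircle(q[:,:2].astype(np.float32));print(len(q),q.mean(0).round(1),c,rad)
c=np.array(c)
b4=I0+uy*76+ux*0
plan((*c,90,142.7),(*c,46,142.7),(*c,110,142.7),(*b4,110,142.7))
E
```

```text
0.022
[ 0  0  6  6 26 81 57  9 10 41 84 23  1]
157 [573.1 167.7  27.3] (573.3273315429688, 167.67095947265625) 6.191495418548584
[ 0  0  6  6 24 93 58  7  7 42 81 26  1]
155 [573.  167.8  27.3] (573.2843017578125, 167.86123657226562) 6.207936763763428
dp [-7.9, 1.4, 62.1] twist [-0.0, 0.0, -1.129] rows>= 6.0
dp [0.0, 0.0, 44.0] twist [0.0, 0.0, 0.0] rows>= 0.7
dp [0.0, 0.0, -64.0] twist [0.0, 0.0, 0.0] rows>= 1.0
dp [-122.7, 63.5, 0.0] twist [0.0, 0.0, 0.0] rows>= 2.2
```

Call:
{"op": "step_arm", "data": {"motion": [{"dp":[-8,1.5,0],"twist":[0,0,-1.129],"hand":-0.54},{"dp":[-8,1.5,10],"twist":[0,0,-1.129],"hand":-0.54},{"dp":[-8,1.5,20],"twist":[0,0,-1.129],"hand":-0.54},{"dp":[-8,1.5,30],"twist":[0,0,-1.129],"hand":-0.54},{"dp":[-8,1.5,40],"twist":[0,0,-1.129],"hand":-0.54}]}}

```text
clock: 51.38
tool_pos: [0.5732, 0.1672, 0.111]
eef_rot: [-0.359, 0.933, -0.0, -0.0]
contact_force: [0.4, -0.1, 0.6]
opening: 0.231
finger_force: 0.0
```

Call:
{"op": "step_arm", "data": {"motion": [{"dp":[0,0,10],"twist":[0,0,-0.3],"hand":-0.54},{"dp":[0,0,20],"twist":[0,0,-0.3],"hand":-0.54},{"dp":[0,0,20],"twist":[0,0,-0.3],"hand":-0.54},{"dp":[0,0,20],"twist":[0,0,-0.3],"hand":-0.54}]}}

```text
clock: 51.88
tool_pos: [0.5731, 0.1672, 0.0914]
eef_rot: [-0.491, 0.871, -0.0, -0.001]
contact_force: [-0.5, -0.1, -0.2]
opening: 0.231
finger_force: 0.0
```

```bash
python3 - <<'E'
from h import *
st=r.get_state();print(st['q'].round(2),st['tool_pos'])
plan((573.2,167.8,75,142.7),(573.2,167.8,46.2,142.7))
E
```

```text
[ 0.05  1.   -0.76  1.75  0.94  0.8   1.4 ] [0.57314598 0.16719691 0.09137491]
dp [-0.6, 0.3, 16.4] twist [0.0, -0.001, 0.106] rows>= 0.6
dp [0.0, 0.0, 28.8] twist [0.0, 0.0, 0.0] rows>= 0.5
```

Call:
{"op": "step_arm", "data": {"motion": [{"dp":[-0.6,0.3,16],"twist":[0,0,0.08],"hand":-0.54},{"dp":[-0.6,0.3,30],"twist":[0,0,0.08],"hand":-0.54},{"dp":[-0.6,0.3,40],"twist":[0,0,0.08],"hand":-0.54},{"dp":[-0.6,0.3,43],"twist":[0,0,0.08],"hand":-0.54},{"dp":[-0.6,0.3,43],"twist":[0,0,0.08],"hand":-0.54}]}}

```text
clock: 52.5
tool_pos: [0.5728, 0.1676, 0.0476]
eef_rot: [-0.456, 0.89, -0.0, -0.001]
contact_force: [0.2, -0.8, 0.6]
opening: 0.229
finger_force: 0.0
```

```bash
python3 - <<'E'
from h import *
st=r.get_state();print(st['contact_force'])
plan((573.2,167.8,46,145))
E
```

```text
[ 0.23639082 -0.79786023  0.5556253 ]
dp [-0.4, -0.2, 1.6] twist [0.001, -0.002, -0.012] rows>= 0.1
```

Call:
{"op": "step_arm", "data": {"motion": [{"dp":[-0.4,-0.2,1.6],"twist":[0,0,0],"hand":-0.54},{"dp":[-0.4,-0.2,1.6],"twist":[0,0,0],"hand":-1},{"dp":[-0.4,-0.2,1.6],"twist":[0,0,0],"hand":-1},{"dp":[-0.4,-0.2,1.6],"twist":[0,0,0],"hand":-1},{"dp":[-0.4,-0.2,1.6],"twist":[0,0,0],"hand":-1}], "force": 25}}

```text
clock: 53.12
tool_pos: [0.5734, 0.1678, 0.0463]
eef_rot: [-0.456, 0.89, -0.0, -0.001]
contact_force: [-0.0, -0.1, 1.3]
opening: 0.103
finger_force: 25.0
```

Call:
{"op": "step_arm", "data": {"motion": [{"dp":[0,0,-20],"twist":[0,0,0],"hand":-1},{"dp":[0,0,-50],"twist":[0,0,0],"hand":-1},{"dp":[0,0,-65],"twist":[0,0,0],"hand":-1},{"dp":[0,0,-65],"twist":[0,0,0],"hand":-1}]}}

```text
clock: 53.62
tool_pos: [0.574, 0.1681, 0.1126]
eef_rot: [-0.456, 0.89, -0.0, 0.0]
contact_force: [-0.0, 0.4, -0.2]
opening: 0.104
finger_force: 25.0
```

```bash
python3 - <<'E'
from h import *
b4=I0+uy*76+ux*2;print(b4)
plan((*b4,112,145),(*b4,47.5,145))
E
```

```text
[599.042 303.526]
dp [-124.5, 58.8, 0.6] twist [-0.001, 0.0, -0.013] rows>= 2.2
dp [0.0, 0.0, 64.5] twist [0.0, 0.0, 0.0] rows>= 1.0
```

```bash
python3 - <<'E'
from h import *
st=r.get_state();s=cam('wrist');P=cloud(s);H,S,V=masks(s)
Q=(P-st['tool_pos'])@R.from_quat(st['eef_rot']).as_matrix()*1000
m=(H>13)&(H<36)&(S>80)&(s['depth']>0)&(abs(Q[...,0])<25)&(abs(Q[...,1])<25)&(Q[...,2]>0)&(Q[...,2]<55)
q=Q[m];print(len(q));print(q.min(0),q.max(0),q.mean(0)) if len(q) else 0
oninsert()
E
```

```text
737
[-9.58047468 -9.30650528  0.77338216] [11.15073202 19.21364137 29.70625241] [ 4.0207542   0.25288277 19.99669908]
  brass n 549 x,y [-34.0, -90.0] span [18.0, 19.0] zmax 29.0
  brass n 477 x,y [-14.0, -81.0] span [19.0, 17.0] zmax 29.0
  brass n 535 x,y [5.0, -85.0] span [18.0, 18.0] zmax 29.0
  brass n 465 x,y [-31.0, -62.0] span [16.0, 19.0] zmax 29.0
  brass n 620 x,y [-16.0, -32.0] span [19.0, 37.0] zmax 29.0
  in mouth 283
```

Call:
{"op": "step_arm", "data": {"motion": [{"dp":[-35,16,0],"twist":[0,0,0],"hand":-1},{"dp":[-80,38,0],"twist":[0,0,0],"hand":-1},{"dp":[-115,54,0],"twist":[0,0,0],"hand":-1},{"dp":[-124.5,59,0],"twist":[0,0,0],"hand":-1},{"dp":[-124.5,59,0],"twist":[0,0,0],"hand":-1}]}}

```text
clock: 54.35
tool_pos: [0.5975, 0.3027, 0.1098]
eef_rot: [-0.457, 0.89, -0.001, -0.002]
contact_force: [-0.9, -0.2, -1.3]
opening: 0.102
finger_force: 25.0
```

Call:
{"op": "step_arm", "data": {"motion": [{"dp":[0,0,15],"twist":[0,0,0],"hand":-1},{"dp":[0,0,40],"twist":[0,0,0],"hand":-1},{"dp":[0,0,58],"twist":[0,0,0],"hand":-1},{"dp":[0,0,63],"twist":[0,0,0],"hand":-1},{"dp":[0,0,63],"twist":[0,0,0],"hand":-1}]}}

```text
clock: 54.98
tool_pos: [0.5978, 0.3031, 0.0473]
eef_rot: [-0.456, 0.89, -0.0, -0.001]
contact_force: [-0.3, 0.3, 0.4]
opening: 0.102
finger_force: 25.0
```

```bash
python3 - <<'E'
from h import *
st=r.get_state();L=st['tool_pos'][:2]*1000-I0;print(L@ux,L@uy,st['tool_pos'],st['contact_force'],st['opening'])
E
```

```text
0.8743374817038472 75.32910222139458 [0.59780105 0.30311779 0.04734619] [-0.33852734  0.3123296   0.41509332] 0.10190783610560006
```

Call:
{"op": "step_arm", "data": {"motion": [{"dp":[0,0,0.8],"twist":[0,0,0],"hand":-0.5},{"dp":[0,0,0.8],"twist":[0,0,0],"hand":-0.5},{"dp":[0,0,0.8],"twist":[0,0,0],"hand":-0.5},{"dp":[0,0,-40],"twist":[0,0,0],"hand":-0.5},{"dp":[0,0,-100],"twist":[0,0,0],"hand":-0.5}]}}

```text
clock: 55.6
tool_pos: [0.5973, 0.3024, 0.1473]
eef_rot: [-0.456, 0.89, -0.0, -0.003]
contact_force: [0.4, 0.5, -0.4]
opening: 0.249
finger_force: 0.0
```

```bash
python3 - <<'E'
from h import *
plan((535,235,260,100))
E
```

```text
dp [91.7, 11.5, -112.2] twist [-0.0, -0.006, 0.773] rows>= 4.1
```

Call:
{"op": "step_arm", "data": {"motion": [{"dp":[92,11.5,-112],"twist":[0,0,0.773],"hand":-0.5},{"dp":[92,11.5,-112],"twist":[0,0,0.773],"hand":-0.5},{"dp":[92,11.5,-112],"twist":[0,0,0.773],"hand":-0.5},{"dp":[92,11.5,-112],"twist":[0,0,0.773],"hand":-0.5},{"dp":[92,11.5,-112],"twist":[0,0,0.773],"hand":-0.5}]}}

```text
clock: 56.22
tool_pos: [0.5353, 0.2354, 0.2607]
eef_rot: [-0.088, 0.996, -0.001, -0.0]
contact_force: [-0.4, -0.1, -0.5]
opening: 0.249
finger_force: 0.0
```

Call:
{"op": "step_arm", "data": {"motion": [{"dp":[0,0,0],"twist":[0,0,0],"hand":-0.5},{"dp":[0,0,0],"twist":[0,0,0],"hand":-0.5},{"dp":[0,0,0],"twist":[0,0,0],"hand":-0.5}]}}

```text
clock: 56.6
tool_pos: [0.5352, 0.2356, 0.2597]
eef_rot: [-0.088, 0.996, -0.0, -0.001]
contact_force: [-0.1, 0.8, -0.5]
opening: 0.245
finger_force: 0.0
```

```bash
python3 - <<'E'
from h import *
oninsert();seat()
t=cam('top');P=cloud(t);H,S,V=masks(t)
ok=(P[...,0]>.15)&(P[...,0]<.75)&(abs(P[...,1])<.6)&(t['depth']>0)
for x in rect(P,ok&(H>15)&(H<32)&(S>90)&(V>170),'brass',4): print(x)
for x in rect(P,ok&(V<60)&(P[...,1]<-.15)&(P[...,1]>-.3),'black',30): print(x)
for x in rect(P,ok&(S<60)&(V>100)&(P[...,2]<.06)&(P[...,1]<-.1),'silver',100): print(x)
print(find(t,'top','blank4',.1))
E
```

```text
brass n 189 x,y [-35.0, -88.0] span [17.0, 18.0] zmax 30.0
  brass n 174 x,y [-33.0, -60.0] span [17.0, 16.0] zmax 29.0
  brass n 366 x,y [-5.0, -81.0] span [37.0, 21.0] zmax 29.0
  brass n 154 x,y [-19.0, -34.0] span [20.0, 17.0] zmax 29.0
  brass n 156 x,y [-7.0, -17.0] span [16.0, 18.0] zmax 29.0
  brass n 149 x,y [-4.0, 19.0] span [18.0, 15.0] zmax 30.0
  brass n 159 x,y [-1.0, 74.0] span [16.0, 15.0] zmax 29.0
  in mouth 0
('rim', 4963, [578.7, 229.4], [230.0, 115.6], 'longaxis deg', 78.2, 'zmed/max', [34.0, 36.7], 'px', 261, 204)
('plate', 7369, [582.2, 229.0], [199.4, 86.7], 'longaxis deg', 77.5, 'zmed/max', [10.3, 20.0], 'px', 270, 213)
('rib', 204, [493.5, 429.7], [52.1, 17.5], 'longaxis deg', -15.3, 'zmed/max', [36.4, 40.9], 'px', 450, 176)
('rib', 685, [582.0, 229.3], [85.7, 12.1], 'longaxis deg', -12.3, 'zmed/max', [36.0, 38.1], 'px', 269, 217)
('rib', 438, [616.9, 557.2], [57.7, 46.0], 'longaxis deg', 73.4, 'zmed/max', [35.2, 37.8], 'px', 511, 278)
plane [-0.0017  0.0003  0.0103]
('brass', 4, [313.1, 267.1], [9.2, 0.8], 'longaxis deg', -28.4, 'zmed/max', [0.1, 1.7], 'px', 177, 263)
('black', 526, [520.3, -238.6], [156.8, 81.1], 'longaxis deg', 8.2, 'zmed/max', [4.2, 9.4], 'px', 382, 190)
('black', 134, [560.2, -170.8], [64.3, 36.0], 'longaxis deg', -3.1, 'zmed/max', [4.1, 11.1], 'px', 348, 166)
('black', 123, [500.1, -219.3], [41.1, 12.4], 'longaxis deg', 8.1, 'zmed/max', [82.7, 87.6], 'px', 371, 188)
('silver', 1059, [522.4, -222.8], [141.5, 66.8], 'longaxis deg', 9.1, 'zmed/max', [45.8, 59.9], 'px', 367, 184)
('silver', 569, [449.1, -403.2], [200.8, 39.0], 'longaxis deg', 30.2, 'zmed/max', [7.0, 13.8], 'px', 433, 211)
[]
```

```bash
python3 -c "
from plant import r
print(r.finish_job())"
```

```text
the job is handed in; nothing more can be done
None
```

I handed the job in at about 57 s. My last measurements show the insert flat in the tray, all 8 blanks on it in a single layer (4, 2, 1 and 1 per bay; one moved by hand into the empty fourth bay), and the empty scoop level on its mat about 3 mm off centre; no verdict came back.

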